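Uncover the scone and serve it with tongs

TASK

The tea strainer has been turned over the scone on the cake stand to keep flies off: hang the strainer up by its ring on the free hook of the rail and let go of it, so that it hangs straight down. Then take the kitchen tongs, close them on the scone and lift it about 10 cm clear of the stand; touch the scone with the tongs only, leave the mug, shaker and tin standing, and finish while still holding the scone up in the tongs.

Things in the scene. Friction and masses are not known exactly. Their poses are not given: they have to be found in the camera images.
- strainer_ring (a point): Centre of the hanging ring at the end of the stainless wire tea strainer's handle. Own axes: x along the handle from bowl to ring, z out of the dome's back (up as it lies mouth down over the scone). Ring of 5 mm wire, hole 22 mm wide, lying in the x-y plane, so as it lies the hole opens up and down.
- strainer_grip (a point): Point to grip on the strainer's handle, a flat bar 10 mm wide (y) and 6 mm thick (z) that runs from 52 mm before to 48 mm beyond it. 60 mm before the ring's centre, 90 mm from the bowl's axis, beyond the edge of the stand. Axes as strainer_ring. At the start 67 mm above the table.
- strainer: The tea strainer, loose, about 80 g, most of it in the bowl: a wire dome 82 mm across the rim, 54 mm high. Origin at the centre of the rim, at its underside, 7 mm below the handle's mid-plane. Axes as strainer_ring (x towards the ring, 150 mm away).
- hook_tip (a point): Upturned tip of the one free hook (6 mm aluminium bar) on the rail under the shelf at the robot's left; the two others, 90 mm apart along the rail in varying order, carry a ladle and a plastic cup. Own axes: x level, from the tip back to rail and shelf, y along the rail, z up. The hook comes out of the rail, lies level at its seat and turns up to this tip, 92 mm before the shelf's front edge.
- hook_seat (a point): Top surface of the free hook's level part, where a hung ring comes to rest: 16 mm from the tip towards the shelf and 30 mm below it. A strainer hung there has its ring's centre about 11 mm below this point. Axes as hook_tip. Top of the shelf 328 mm above the table.
- hook_free: The free hook itself (fixed). Origin at the rail's front face, axes as hook_tip.
- scone_center (a point): Centre of the small round scone, 44 mm diameter, 36 mm tall, about 50 g, upright side wall from 3 to 27 mm above its underside; it stands loose at the middle of the cake stand, under the strainer at the start.
- scone: The scone; origin at the centre of its underside, z up.
- stand: White footed cake stand, fixed, plate 100 mm across, its top 60 mm above the table. Origin under its centre on the table.
- tongs_grip (a point): Steel kitchen tongs lying on their side on the table at the robot's right, 205 mm long, 28 mm tall, 110 g. Point midway between the two black handle pads, half-way up (14 mm). Own axes: x from hinge to jaws, y across the arms, z up. Pads 64 mm long (x), 28 mm tall, upright; width over the pads 57 mm open, 37 mm with the jaws on the scone. Squeeze them along y to close the jaws.
- tongs_jaw (a point): Midway between the tongs' jaws, 85 mm ahead of tongs_grip, same height and axes; bring it to the scone's centre. Jaws 24 mm tall, gap about 80 mm open; they close 1.85 times as much as the pads. A spring opens them: the squeeze takes 4 N at first, 8 N at the scone's width.
- tongs: The tongs; origin at the hinge, on the underside; axes as tongs_grip.
- tongs_arm (a joint): Angle by which the tongs are closed, rad: 0 fully open, about 0.19 on the scone, 0.42 at most. Stiffness 2 Nm/rad, pre-loaded open.
- mug: White mug standing on the table, 85 mm tall, 76 mm wide; leave it standing.
- shaker: Glass shaker, 40 mm wide, 90 mm tall; leave it standing.
- tin: Tea tin, 70 mm wide, 100 mm tall; leave it standing.
Things that resemble listed ones, but are neither listed nor needed, are in the scene too. Leave any purple or red look-alike of the tongs alone.

How it is judged:
By the outcome, as a careful person would: the job done as asked, in the order asked, and still so for the second after the job is handed in, while the arm keeps its last pose, push and grip.
It also fails if it takes over 58 s, if anything falls off the work surface, if the arm or the gripper's body presses on something with over 40 N, if the wrist force passes 120 N, or if a joint passes its speed limit or range.

ROBOT

A 6-joint arm with a two-finger parallel gripper is mounted at the origin on the work surface. World frame = base frame: x ahead of the robot, y to its left, z up, the work surface at z = 0. Lengths are in mm, angles in rad, forces in N, time in s.
With the tool pointing down it reaches from about 350 to 775 mm from the base axis. Payload 7.3 kg.
Tool frame: the origin (TCP) lies midway between the tips of the shut fingers; the grasp point (between the pads) lies 19 mm behind it; x points along the fingers, y is the direction in which the jaws open and shut, and the axes are right-handed (so a half turn about x gives the same grasp; the last joint's range is limited). The gripper opens to 92 mm and grips with 3 to 60 N. Pads are 19 mm wide; open, the fingers measure 130 mm over their backs; the gripper's body (75 mm by 190 mm) begins 47 mm behind the grasp point.
Start: joints at [-1.345, 0.342, 1.524, -0, 1.275, -0.146], TCP at [190.753, -489.144, 191.841] pointing down, gripper open.
Joint ranges: [-2.53, 2.53], [-0.77, 2.02], [0.04, 2.7], [-1, 4.14], [0.28, 2.66], [-3.11, 3.11]. Speed limits (rad/s): [2.57, 2.57, 3.14, 3.14, 3.14, 3.14].

INTERFACE

Orientations are given as [roll, pitch, yaw] about the fixed x, y, z axes, in that order (R = Rz(yaw) Ry(pitch) Rx(roll)).
In Python, from plant import bot gives the robot as it stands. The module is installed in compiled form; this text tells all that it offers.
- The arm moves only by the shell command python3 -m handwheel 'ROWS' [OPENING]. ROWS is JSON, a list that holds one entry, the list of rows, each a list of 4 numbers: the shift along the tool's x, y, z in cm, then the turn about the tool's x in rad. A call has 1 to 8 rows; each row shifts and turns the commanded pose from where the row before left it, along the tool's axes as they then stand; what a row does not reach is not made up. A row lasts 1/12 s, in which the tool goes at most 41.7 mm and 7.16 degrees, less where a joint would pass 70% of its speed; a pose out of reach is approached as far as the arm can. A call is refused whole if a number of a shift passes 4.17 or a number of a turn 0.125, either way. A call with a gripper value outside its range is refused whole. OPENING is the opening, from 0 (shut) to 1 (fully open), set as the call begins (- or left out, the last holds). The fingers move at their own pace and stop on an object; the grip force is fixed at half the most. Time passes only in rows, so rows that do not move let the fingers close. It gives the time, the measured TCP pose, the force and the opening at its end, in the units of the state.
- bot.get_obs(): the state, without advancing time (a new reading comes with each control period).
- bot.capture(name): name is "scene" or "top" or "wrist"; returns (picture, depth): 400x640x3 uint8, red, green, blue; 400x640 float32, mm along the optical axis (not along the pixel's ray), 0 where there is no reading.
- bot.camera_model(name): a dict with "fx", "fy", "cx", "cy" (pixels), "position" and "rotation" of the camera in the world. Camera axes: x right, y down, z forward; pixel columns grow to the right and rows downward; lengths in mm; the calibration is good to about 2 mm. A picture is of the moment at which its call begins: read the wrist's pose just before it. camera_model takes no time and is no camera call; for the wrist camera it gives the pose at the moment of the call.
- bot.close_job(): hands the job in, once; it reports no verdict.
Trained networks look in the newest picture that a camera, given by its name, has taken for a name from the list of things; names that differ only in an ending like _2 or _b are one class to them, and where a whole thing is asked for, a point or a joint stands for the part that bears it (a point fixed in the world has none). Each returns a list of dicts, best first, with "conf" (0 to 1); they miss things now and then, are a little off and sometimes report something else, mostly with a low value. They report only what shows in the picture. A call takes as long as a camera call. They do not tell look-alikes from the thing itself.
- bot.find_in(camera, label): "bbox" ([left, top, width, height] in pixels, round what is visible of it).
- bot.spot_point(camera, label): "point" ([column, row] in pixels: a listed point, or the origin of a listed thing).
The state is a dict: "time": time; "joint_positions": joint angles; "dq": joint speeds; "tau": joint torques, N m; "tool_pos": TCP position; "tcp_rot": TCP orientation; "contact_force": force on the tool from outside, world axes, zero at the start; "moment": the same for the moment, N m; "grip_width": finger opening in mm.
Only numpy, scipy, OpenCV 4.12 (cv2) and the standard library are available. Lean on these libraries where they do the work, as an engineer would, in place of code of your own. Each camera call takes 0.05 s, during which the arm holds its last target.

## Working session

There is one attempt and no reset: what is moved stays moved. The work goes in short steps, Python scripts to look and compute and a shell command to move; the robot and the scene stay as the last step left them, time stands still between calls to the robot, and variables do not carry over. Pictures are saved under pics/ and viewed, and the job is handed in when it is done.

```bash
ls; mkdir -p pics; cat > h.py <<'E'
import numpy as np, cv2, json
from plant import bot
from scipy.spatial.transform import Rotation as Ro
def save(n,name,crop=None,scale=1):
    im,d=bot.capture(n)
    np.savez('/tmp/'+name+'.npz',im=im,d=d)
    o=im[:,:,::-1]
    if crop: 
        a,b,c,e=crop; o=o[b:e,a:c]
    if scale!=1: o=cv2.resize(o,None,fx=scale,fy=scale,interpolation=cv2.INTER_CUBIC)
    cv2.imwrite('pics/'+name+'.png',o)
    return im,d
def px(cm,u,v,z):
    p=np.array([(u-cm['cx'])/cm['fx']*z,(v-cm['cy'])/cm['fy']*z,z])
    return np.array(cm['rotation'])@p+np.array(cm['position'])
def ray(cm,u,v,h):
    d=np.array(cm['rotation'])@np.array([(u-cm['cx'])/cm['fx'],(v-cm['cy'])/cm['fy'],1]); p=np.array(cm['position'])
    return p+d*(h-p[2])/d[2]
def proj(cm,P):
    q=np.array(cm['rotation']).T@(np.array(P)-np.array(cm['position']))
    return np.array([q[0]/q[2]*cm['fx']+cm['cx'],q[1]/q[2]*cm['fy']+cm['cy'],q[2]])
E
python3 - <<'E'
from h import *
np.set_printoptions(precision=3,suppress=True)
o=bot.get_obs(); print(o)
for n in ['scene','top']:
    im,d=save(n,n+'0'); cm=bot.camera_model(n); print(n,cm)
    for l in ['strainer_ring','strainer_grip','strainer','hook_tip','hook_seat','scone','stand','tongs_grip','tongs_jaw','tongs','mug','shaker','tin']:
        for r in bot.spot_point(n,l)[:4]:
            u,v=r['point']; z=d[int(np.clip(v,0,399)),int(np.clip(u,0,639))]
            print(l,round(r['conf'],2),np.round(r['point'],1),px(cm,u,v,z).round(1))
E
```

```text
pics
{'time': 0.0, 'joint_positions': array([-1.345,  0.343,  1.525, -0.   ,  1.275, -0.146]), 'dq': array([-0.002,  0.002,  0.001,  0.002,  0.   ,  0.001]), 'tau': array([  0.001, -43.124, -24.422,   0.072,   0.056,  -0.   ]), 'tool_pos': array([ 190.619, -488.682,  191.155]), 'tcp_rot': array([-1.714,  1.569,  1.799]), 'contact_force': array([0.499, 0.22 , 0.53 ]), 'moment': array([ 0.05 ,  0.005, -0.025]), 'grip_width': 91.84040888720872}
scene {'fx': 430.3331404701469, 'fy': 430.3331404701469, 'cx': 321.9009393483834, 'cy': 201.8722940695695, 'position': array([1328.298,  499.826,  961.405]), 'rotation': array([-2.221,  0.005,  2.202])}
strainer_ring 0.92 [386.8 290.2] [3665.2 2836.7 3298.3]
strainer_ring 0.64 [319.1 218.8] [4694.1 3865.7 4327.2]
strainer_ring 0.31 [480.8 279.2] [3103.5 2275.  2736.6]
strainer_grip 0.89 [373.7 271.3] [3865.6 3037.1 3498.7]
strainer 0.58 [357.  258.4] [3849.2 3020.7 3482.3]
hook_tip 0.52 [452.1 259.6] [3398.5 2570.  3031.6]
hook_seat 0.68 [458.4 276. ] [2893.8 2065.3 2526.9]
scone 0.58 [356.3 257.9] [3838.  3009.6 3471.1]
stand 0.82 [354.6 272.8] 
[... 1436 characters left out ...]
65.8  -273.9]
tongs_grip 0.63 [357.3 207. ] [-2662.6 -3055.7 -1363.8]
tongs_grip 0.61 [360.5 262.7] [-2650.2 -3043.3 -1351.4]
tongs_grip 0.56 [419.8 229.8] [-3438.7 -3831.8 -2139.9]
tongs_jaw 0.68 [336.3 215.5] [-2381.7 -2774.8 -1082.9]
tongs_jaw 0.67 [405.4 214.7] [-3287.4 -3680.6 -1988.7]
tongs_jaw 0.62 [381.1 269. ] [-2913.5 -3306.7 -1614.8]
tongs 0.71 [437.  244.9] [-3592.4 -3985.5 -2293.6]
tongs 0.65 [282.6 177.8] [-1589.8 -1982.9  -291.1]
tongs 0.57 [378.3 198.6] [-2885.1 -3278.2 -1586.4]
tongs 0.52 [340.2 257.6] [-1169.1 -1562.3   129.6]
mug 0.68 [290.5 150.8] [-1830.6 -2223.7  -531.9]
shaker 0.39 [325.8 152.4] [-2206.6 -2599.7  -907.8]
tin 0.86 [366.9 153. ] [-2655.6 -3048.7 -1356.8]
```

```bash
sed -i "s/np.array(cm\['rotation'\])/Ro.from_euler('xyz',cm['rotation']).as_matrix()/" h.py
python3 - <<'E'
from h import *
for n in ['scene','top']:
    z=np.load(f'/tmp/{n}0.npz'); o=z['im'][:,:,::-1]
    c=o[120:340,200:520] if n=='scene' else o[110:310,160:480]
    cv2.imwrite(f'pics/{n}0c.png',cv2.resize(c,None,fx=2.5,fy=2.5,interpolation=cv2.INTER_CUBIC))
E
```

```text
(no output)
```

View pics/scene0c.png

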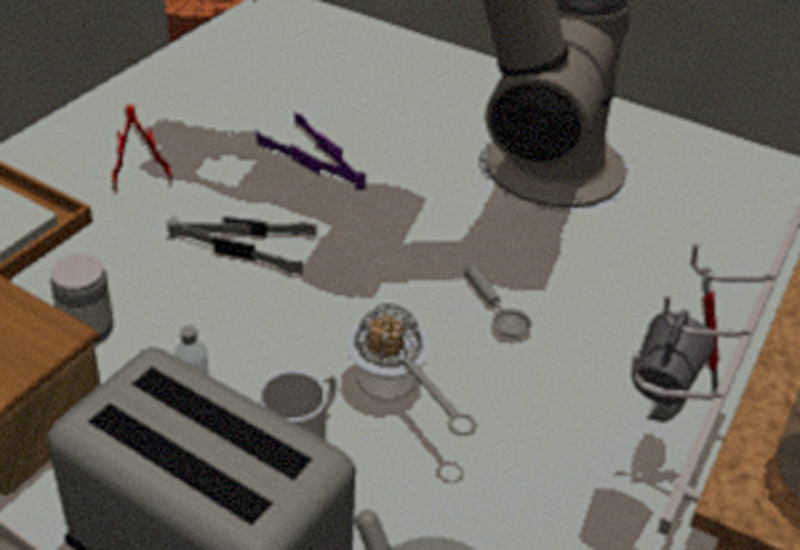

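View pics/top0c.png

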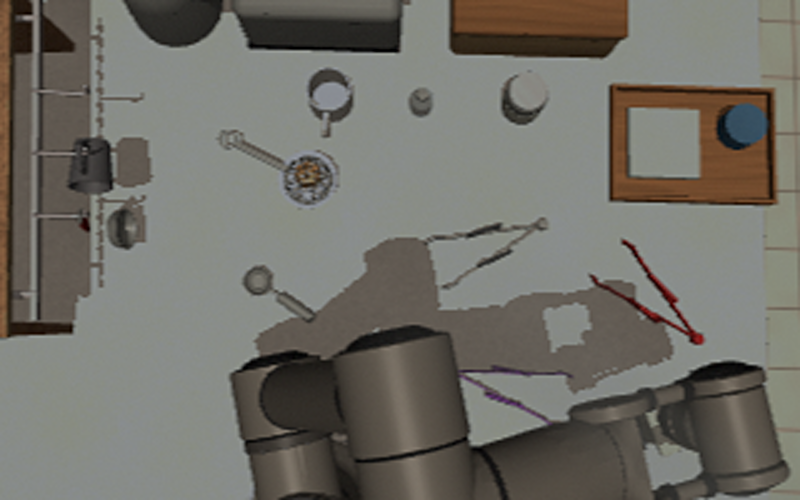

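View pics/scene0.png

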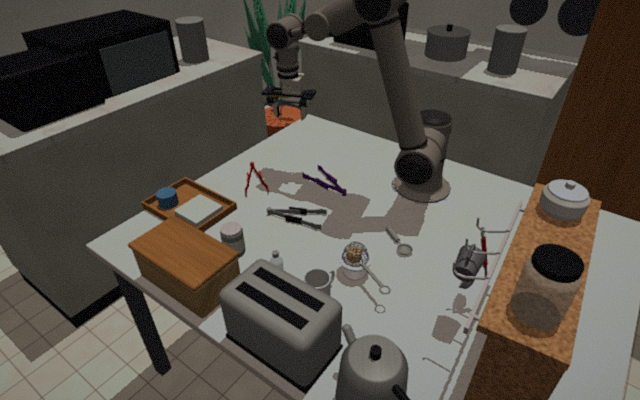

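```bash
python3 - <<'E'
from h import *
np.set_printoptions(precision=1,suppress=True)
D={n:np.load(f'/tmp/{n}0.npz') for n in ['scene','top']}
C={n:bot.camera_model(n) for n in D}
# depth sanity
for n,pts in {'scene':[(386.8,290.2,67),(373.7,271.3,67),(357,258.4,60),(357,258.4,90),(294.4,215.9,14),(269.7,214.4,14),(422,360,230)],'top':[(252,161.8,67),(260.9,171.1,67),(281,179.5,60),(283,181,112),(357.3,207,14),(405.4,214.7,14),(378.3,198.6,14)]}.items():
    for u,v,h in pts:
        z=D[n]['d'][int(v),int(u)]; print(n,u,v,z,px(C[n],u,v,z),'ray',ray(C[n],u,v,h))
for n,c in [('scene',(400,300,500,399)),('top',(160,130,240,210))]:
    a,b,e,f=c
    im=D[n]['im'][b:f,a:e,::-1]; s=6
    cv2.imwrite(f'pics/hook_{n}.png',cv2.resize(im,None,fx=s,fy=s,interpolation=cv2.INTER_CUBIC))
E
```

```text
scene 386.8 290.2 1250.7888 [541.9 152.7  -1.4] ray [597.7 177.3  67. ]
scene 373.7 271.3 1310.7429 [499.4  83.4  -1.5] ray [558.4 113.   67. ]
scene 357 258.4 1246.8405 [550.1  51.4  75.4] ray [536.6  43.6  60. ]
scene 357 258.4 1246.8405 [550.1  51.4  75.4] ray [562.9  58.8  90. ]
scene 294.4 215.9 1529.0388 [ 431.1 -283.2   -4. ] ray [ 447.8 -268.6   14. ]
scene 269.7 214.4 1525.6372 [ 482.2 -354.     2.8] ray [ 492.1 -344.    14. ]
scene 422 360 1069.622 [689.3 335.1  -0.4] ray [842.4 374.5 230. ]
top 252 161.8 1608.2711 [623.  174.3   0.7] ray [608.6 162.3  67. ]
top 260.9 171.1 1532.0614 [569.7 122.9  71. ] ray [570.5 123.5  67. ]
top 281 179.5 1506.677 [533.5  36.4  92.3] ray [538.9  39.6  60. ]
top 283 181 1497.4373 [526.1  27.2 100.7] ray [524.3  26.2 112. ]
top 357.3 207 1587.5028 [ 439.6 -285.3    0.3] ray [ 438.2 -283.8   14. ]
top 405.4 214.7 1589.4794 [ 412.9 -492.4   -4.1] ray [ 411.4 -488.1   14. ]
top 378.3 198.6 1563.8358 [ 474.8 -370.2   29.2] ray [ 476.7 -372.7   14. ]
```

View pics/hook_scene.png

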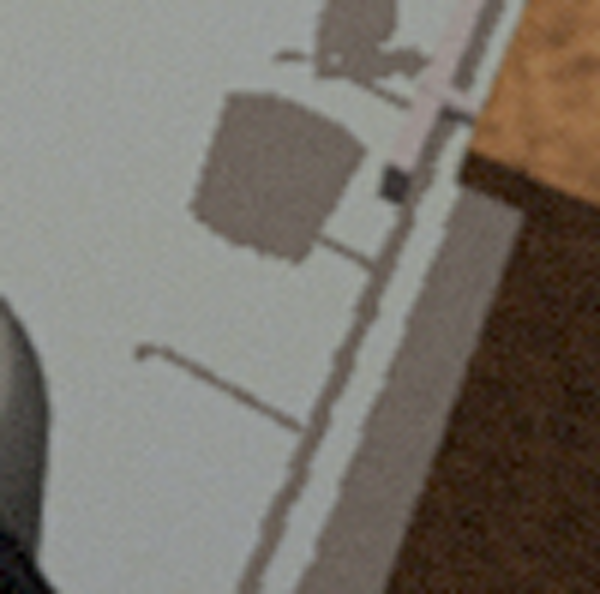

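View pics/hook_top.png

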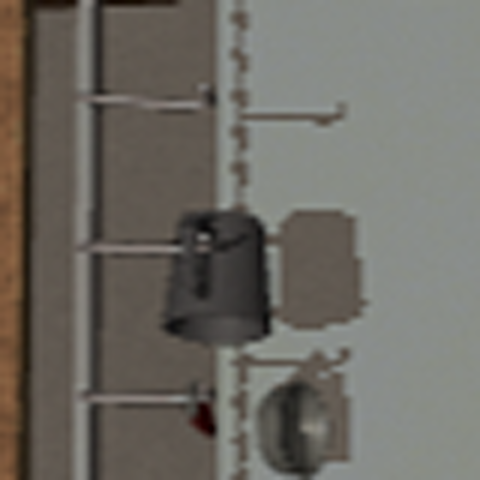

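```bash
python3 - <<'E'
from h import *
D={n:np.load(f'/tmp/{n}0.npz') for n in ['scene','top']}
for n,c in [('scene',(440,210,520,290)),('top',(165,135,215,165))]:
    a,b,e,f=c
    im=D[n]['im'][b:f,a:e,::-1]; s=7 if n=='scene' else 14
    cv2.imwrite(f'pics/hook2_{n}.png',cv2.resize(im,None,fx=s,fy=s,interpolation=cv2.INTER_CUBIC))
E
```

```text
(no output)
```

View pics/hook2_scene.png

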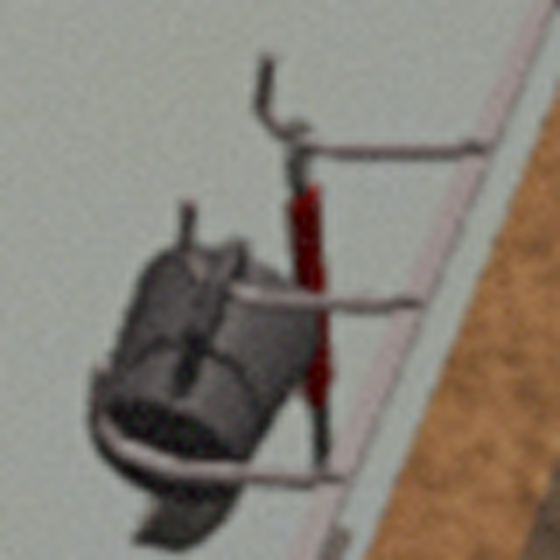

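View pics/hook2_top.png

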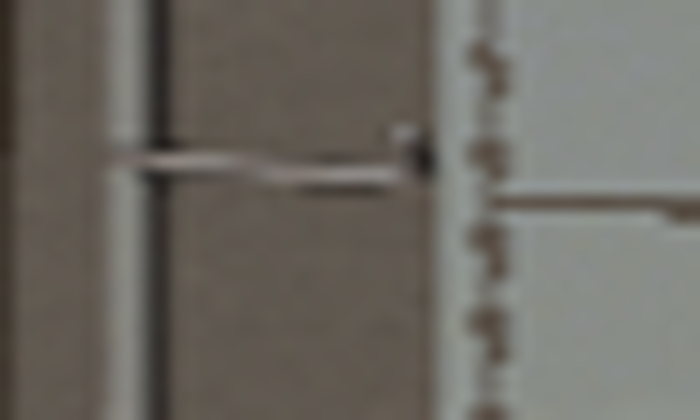

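```bash
cat >> h.py <<'E'
def rayd(cm,u,v):
    d=Ro.from_euler('xyz',cm['rotation']).as_matrix()@np.array([(u-cm['cx'])/cm['fx'],(v-cm['cy'])/cm['fy'],1]); return np.array(cm['position']),d/np.linalg.norm(d)
def tri(L):
    A=np.zeros((3,3));b=np.zeros(3)
    for cm,u,v in L:
        p,d=rayd(cm,u,v);M=np.eye(3)-np.outer(d,d);A+=M;b+=M@p
    X=np.linalg.solve(A,b)
    return X,[round(float(np.hypot(*(proj(c,X)[:2]-[u,v]))),2) for c,u,v in L]
E
python3 - <<'E'
from h import *
np.set_printoptions(precision=1,suppress=True)
D={n:np.load(f'/tmp/{n}0.npz') for n in ['scene','top']}
C={n:bot.camera_model(n) for n in D}
T=lambda a,b:print(tri([(C['scene'],*a),(C['top'],*b)]))
T((454,262),(194.4,144.4)); T((452.1,259.6),(194.7,144.3)); T((458.4,276),(191.6,145.2))
print('ring');T((384.5,289.5),(251.5,165.5))
T((373.7,271.3),(260.9,171.1))
d=D['top']['d']
# shelf edges: depth of shelf/rail along row 147
for u in range(155,200,2): print(u,d[147,u],px(C['top'],u,147,d[147,u]))
# rail direction in top
R=Ro.from_euler('xyz',C['top']['rotation']).as_matrix()
# world dir of rail at z~250: crop 'hook_top' rail centreline
for v in (132,205): print(ray(C['top'],174.7,v,250))
for n,c in [('scene',(320,235,400,310)),('top',(240,150,310,200))]:
    a,b,e,f=c
    im=D[n]['im'][b:f,a:e,::-1]; s=8
    cv2.imwrite(f'pics/str_{n}.png',cv2.resize(im,None,fx=s,fy=s,interpolation=cv2.INTER_CUBIC))
E
```

```text
(array([618.4, 333.4, 283.3]), [0.8, 0.49])
(array([618. , 329.5, 288.1]), [0.16, 0.1])
(array([622.9, 352.2, 254.7]), [0.28, 0.17])
ring
(array([593.7, 166.6,  59.1]), [0.68, 0.44])
(array([568.8, 120. ,  80. ]), [0.58, 0.4])
155 1278.5984 [594.  451.1 328. ]
157 1279.8435 [594.5 444.8 326.9]
159 1278.4752 [594.3 437.3 328.3]
161 1281.7753 [595.3 431.8 325.1]
163 1285.5364 [596.5 426.5 321.5]
165 1610.5837 [676.5 554.    3.4]
167 1612.2058 [677.1 546.    1.9]
169 1612.8945 [677.5 537.6   1.3]
171 1612.5332 [677.7 528.7   1.7]
173 1333.6472 [609.3 410.7 274.7]
175 1337.6377 [610.5 405.1 270.9]
177 1335.9694 [610.3 397.2 272.6]
179 1339.5624 [611.3 391.4 269.1]
181 1339.1888 [611.5 384.  269.5]
183 1341.1836 [612.2 377.5 267.6]
185 1349.4087 [614.4 373.3 259.7]
187 1347.3807 [614.1 365.3 261.7]
189 1353.735 [615.9 360.2 255.5]
191 1347.4598 [614.5 350.8 261.7]
193 1347.691 [614.8 343.6 261.6]
195 1625.0758 [683.8 428.7  -9.6]
197 1615.7223 [681.7 416.9  -0.4]
199 1615.3292 [681.8 408.    0. ]
[672.2 418.8 250. ]
[402.6 397.8 250. ]
```

View pics/str_scene.png

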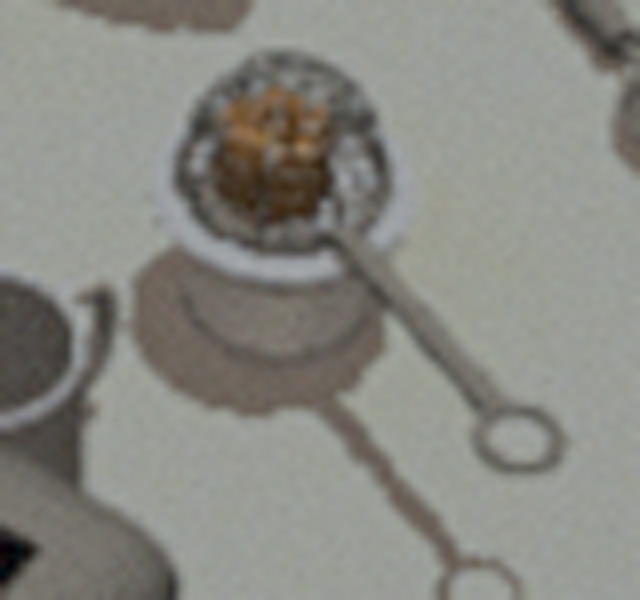

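View pics/str_top.png

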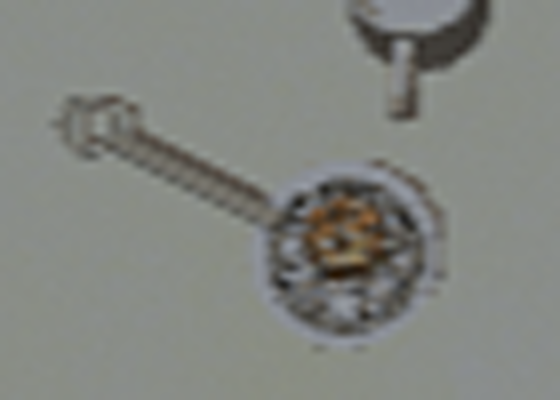

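```bash
cat >> h.py <<'E'
def plan(P=None,head=None,o=None):
    """P target TCP (world); head: desired heading(deg) of tool y axis (mod 180)"""
    o=o or bot.get_obs(); R=Ro.from_euler('xyz',o['tcp_rot']).as_matrix()
    h=np.degrees(np.arctan2(R[1,1],R[0,1]))
    print('t %.2f tcp'%o['time'],o['tool_pos'].round(1),'xax',R[:,0].round(3),'yhead %.1f'%h,'zhead %.1f'%np.degrees(np.arctan2(R[1,2],R[0,2])),'q',o['joint_positions'].round(2),'F',o['contact_force'].round(1),'w %.1f'%o['grip_width'])
    if P is not None: print(' shift tool cm',(R.T@(np.array(P)-o['tool_pos'])/10).round(2))
    if head is not None:
        d=(head-h+90)%180-90; print(' turn about tool x rad %.3f (yaw %.1f deg)'%(-np.radians(d),d))
E
python3 - <<'E'
from h import *
np.set_printoptions(precision=1,suppress=True)
C={n:bot.camera_model(n) for n in ['scene','top']}
for n,u,v in [('scene',384.7,290),('top',252.5,165.6)]: print('ring',ray(C[n],u,v,67))
# bowl rim centre (z 60): top 283.1,180.6 ; stand plate centre
print('bowl rim',ray(C['top'],283.1,180.6,75),ray(C['top'],284,181.5,60))
print('scene rim',ray(C['scene'],320+285/8,235+172/8,60))
for n,pts in {'scene':[(200+170/2.5,120+230/2.5),(200+315/2.5,120+231/2.5),(200+302/2.5,120+268/2.5)],'top':[(160+543/2.5,110+223/2.5),(160+429/2.5,110+239/2.5),(160+446/2.5,110+286/2.5)]}.items():
    for u,v in pts: print(n,ray(C[n],u,v,20))
    for u,v in ([(200+295/2.5,120+438/2.5)] if n=='scene' else [(160+330/2.5,110+98/2.5),(160+421/2.5,110+105/2.5),(160+523/2.5,110+102/2.5)]): print(' mug/shaker/tin base-ish',ray(C[n],u,v,40))
plan([566,105,200],64.5+90)
E
```

```text
ring [600.4 172.4  67. ]
ring [592.6 159.4  67. ]
bowl rim [532.1  29.3  75. ] [530.9  26.9  60. ]
scene rim [532.3  36.   60. ]
scene [ 490.8 -352.5   20. ]
scene [ 373.5 -186.3   20. ]
scene [ 448.1 -154.1   20. ]
 mug/shaker/tin base-ish [702.4  23.3  40. ]
top [ 473.3 -367.1   20. ]
top [ 440.4 -174.5   20. ]
top [ 362.  -204.9   20. ]
 mug/shaker/tin base-ish [674.1   0.3  40. ]
 mug/shaker/tin base-ish [ 666.7 -154.6   40. ]
 mug/shaker/tin base-ish [ 677.2 -328.    40. ]
t 1.40 tcp [ 190.7 -489.1  191.8] xax [ 0. -0. -1.] yhead -68.7 zhead -158.7 q [-1.4  0.3  1.5  0.   1.3 -0.1] F [-0.   0.4 -0.7] w 91.9
 shift tool cm [ -0.8 -41.7 -56.5]
 turn about tool x rad -0.754 (yaw 43.2 deg)
```

```bash
python3 -m handwheel '[[[-0.4,-1.5,-2.0,0],[-0.4,-2.32,-3.14,0],[-0.4,-2.32,-3.14,0],[-0.4,-2.32,-3.14,0],[-0.4,-2.32,-3.14,0],[-0.4,-2.32,-3.14,0],[-0.4,-2.32,-3.14,0],[-0.4,-2.32,-3.14,0]]]' 0.5
python3 -m handwheel '[[[-0.4,-2.32,-3.14,0],[-0.4,-2.32,-3.14,0],[-0.4,-2.32,-3.14,0],[-0.4,-2.32,-3.14,0],[-0.4,-2.32,-3.14,0],[-0.4,-2.32,-3.14,0],[-0.4,-2.32,-3.14,0],[-0.4,-2.32,-3.14,0]]]'
python3 -m handwheel '[[[0,-2.0,-2.7,-0.1],[0,0,0,-0.11],[0,0,0,-0.11],[0,0,0,-0.11],[0,0,0,-0.11],[0,0,0,-0.11],[0,0,0,-0.104],[0,0,0,0]]]'
python3 - <<'E'
from h import *
plan([566,105,280],64.5+90)
im,d=save('wrist','w1'); print(bot.camera_model('wrist'))
E
```

```text
time: 2.07
tool_pos: [350.3, -235.1, 224.3]
tcp_rot: [1.963, 1.57, -0.808]
contact_force: [1.1, -0.4, 0.1]
grip_width: 47.0
time: 2.73
tool_pos: [517.0, 29.4, 256.2]
tcp_rot: [2.281, 1.57, -0.488]
contact_force: [0.9, -1.3, 0.2]
grip_width: 46.1
time: 3.4
tool_pos: [534.2, 55.9, 255.8]
tcp_rot: [-0.625, 1.571, -2.638]
contact_force: [-0.4, -0.1, -0.3]
grip_width: 45.7
t 3.40 tcp [534.2  55.9 255.8] xax [-0. -0. -1.] yhead -25.3 zhead -115.3 q [-0.04  0.32  1.37 -0.    1.44  0.4 ] F [-0.4 -0.1 -0.3] w 45.7
 shift tool cm [-2.42  0.78 -5.8 ]
 turn about tool x rad 0.004 (yaw -0.2 deg)
{'fx': 286.512032294149, 'fy': 286.512032294149, 'cx': 318.04189303348215, 'cy': 203.87665566140913, 'position': array([566.856737  , 127.27822048, 449.75692393]), 'rotation': array([ 2.84792414e+00,  2.37888617e-04, -4.46764177e-01])}
```

View pics/w1.png

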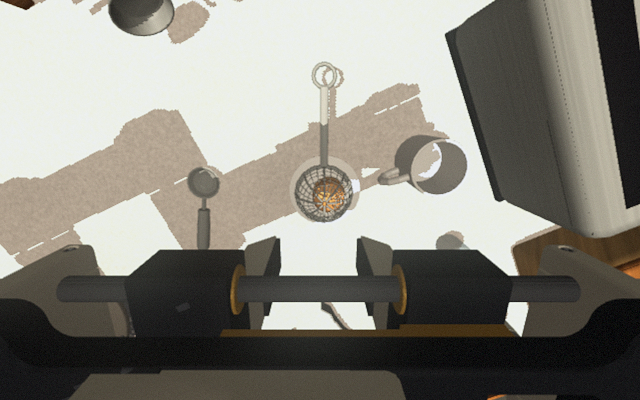

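```bash
python3 - <<'E'
from h import *
np.set_printoptions(precision=1,suppress=True)
cm=bot.camera_model('wrist')
for l in ['strainer_ring','strainer_grip','strainer','scone','stand']:
    for r in bot.spot_point('wrist',l)[:2]: print(l,round(r['conf'],2),np.round(r['point'],1),ray(cm,*r['point'],67 if 'str' in l else 80))
z=np.load('/tmp/w1.npz')
for u,v in [(322,70),(323,88),(323,110),(325,193)]: print(z['d'][v,u],px(cm,u,v,z['d'][v,u]))
for u,v in [(323,76),(323.5,100),(324,125),(324.5,145)]: print(ray(cm,u,v,67))
cv2.imwrite('pics/w1c.png',cv2.resize(z['im'][50:230,270:380,::-1],None,fx=3.3,fy=3.3,interpolation=cv2.INTER_CUBIC))
E
```

```text
strainer_ring 0.73 [326.8 192.5] [534.7  32.5  67. ]
strainer_ring 0.67 [323.5  75.6] [594.  168.6  67. ]
strainer_grip 0.96 [327.2 129.5] [570.9 108.5  67. ]
strainer 0.84 [324.1 192.4] [531.4  34.2  67. ]
scone 0.83 [325.9 190.6] [535.9  38.6  80. ]
stand 0.56 [324.7 183.5] [538.5  48.   80. ]
411.34842 [599.9 183.4   0.4]
351.55414 [587.1 155.7  72.1]
360.0804 [576.2 132.5  70.9]
349.1292 [536.2  43.9 111.7]
[593.2 168.5  67. ]
[581.9 143.1  67. ]
[569.6 115.4  67. ]
[559.3  92.2  67. ]
```

View pics/w1c.png

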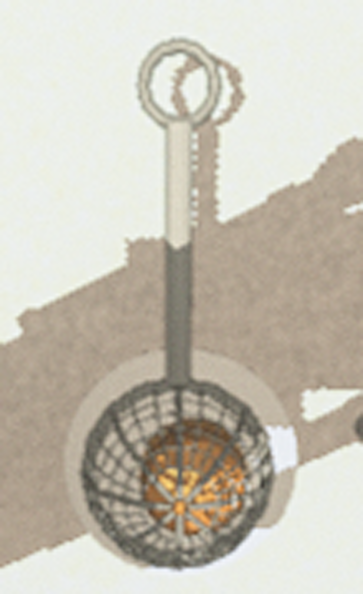

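```bash
python3 - <<'E'
from h import *
plan([562.8,103,50],64.6+90)
E
```

```text
t 3.70 tcp [534.2  55.9 255.8] xax [-0. -0. -1.] yhead -25.6 zhead -115.6 q [-0.04  0.32  1.37 -0.    1.44  0.41] F [-0.5 -0.6  0.4] w 45.7
 shift tool cm [20.58  0.54 -5.49]
 turn about tool x rad -0.003 (yaw 0.2 deg)
```

```bash
python3 -m handwheel '[[[0,0.27,-2.7,0],[1,0.27,-2.79,0],[3,0,0,0],[3,0,0,0],[3,0,0,0],[3,0,0,0],[3,0,0,0],[2.2,0,0,0]]]'
python3 -m handwheel '[[[1.3,0,0,0],[0.7,0,0,0],[0,0,0,0],[0,0,0,0]]]'
python3 - <<'E'
from h import *
plan([562.8,103,50],64.6+90)
im,d=save('wrist','w2')
E
```

```text
time: 4.37
tool_pos: [561.6, 103.1, 71.2]
tcp_rot: [-1.036, 1.568, -3.053]
contact_force: [-0.3, -0.2, -0.4]
grip_width: 45.8
time: 4.7
tool_pos: [563.2, 103.1, 54.2]
tcp_rot: [1.934, 1.57, -0.082]
contact_force: [0.8, -0.0, -0.0]
grip_width: 45.7
t 4.70 tcp [563.2 103.1  54.2] xax [ 0.001 -0.    -1.   ] yhead -25.5 zhead -115.5 q [ 0.05  0.57  1.57 -0.    1.    0.49] F [ 0.8 -0.  -0. ] w 45.7
 shift tool cm [ 0.42 -0.03  0.02]
 turn about tool x rad -0.002 (yaw 0.1 deg)
```

View pics/w2.png

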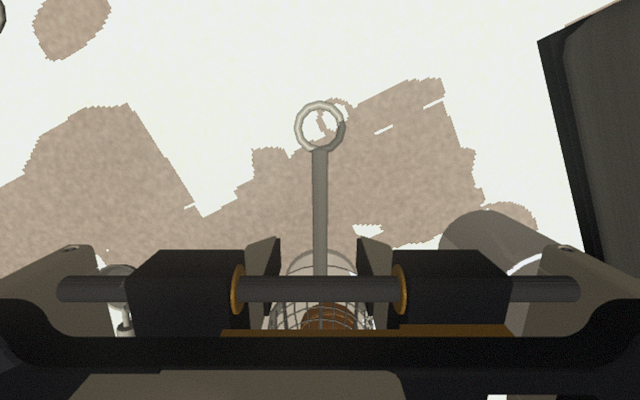

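```bash
python3 -m handwheel '[[[0.4,0,0,0],[0,0,0,0],[0,0,0,0]]]'
python3 -m handwheel '[[[0,0,0,0],[0,0,0,0],[0,0,0,0],[0,0,0,0],[0,0,0,0],[0,0,0,0]]]' 0
python3 -m handwheel '[[[-0.4,0,0,0],[-1,0,0,0],[-1,0,0,0],[-1.5,0,0,0],[-1.5,0,0,0],[-2,0,0,0],[-2,0,0,0],[-2,0,0,0]]]'
python3 - <<'E'
from h import *
plan()
im,d=save('wrist','w3')
im,d=save('scene','s3',(300,200,520,350),3.5)
E
```

```text
time: 5.0
tool_pos: [563.0, 103.1, 50.3]
tcp_rot: [1.994, 1.57, -0.022]
contact_force: [-0.1, 0.5, -0.2]
grip_width: 46.2
time: 5.5
tool_pos: [562.8, 103.1, 49.8]
tcp_rot: [1.211, 1.571, -0.804]
contact_force: [-0.8, 0.1, 0.2]
grip_width: 10.9
time: 6.17
tool_pos: [562.9, 103.1, 166.1]
tcp_rot: [2.014, 1.569, -0.002]
contact_force: [0.1, -0.5, -0.2]
grip_width: 0.4
t 6.17 tcp [562.9 103.1 166.1] xax [ 0.001 -0.    -1.   ] yhead -25.5 zhead -115.5 q [ 0.05  0.45  1.43 -0.    1.26  0.49] F [ 0.1 -0.5 -0.2] w 0.4
```

View pics/w3.png

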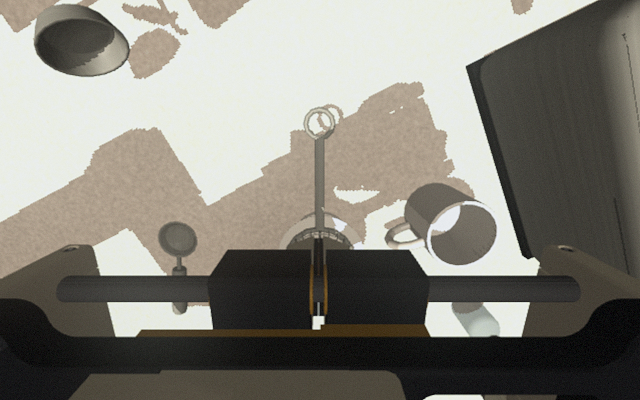

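View pics/s3.png

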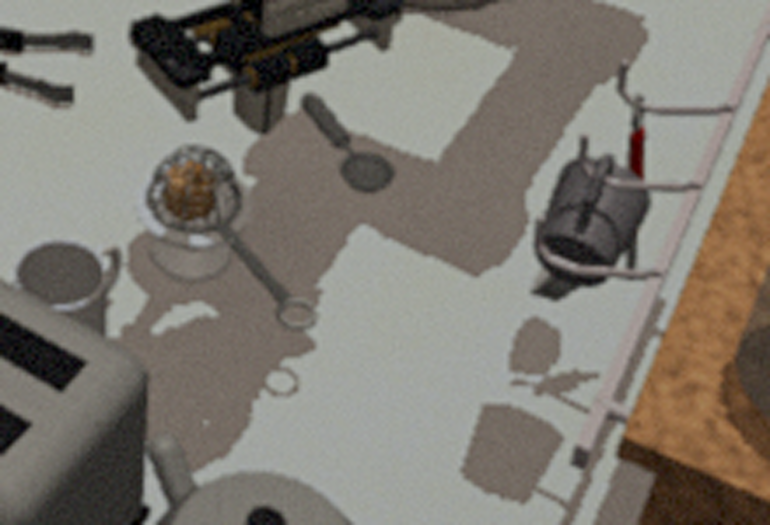

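```bash
python3 -m handwheel '[[[0,0,0,0],[0,0,0,0],[1,0,0,0],[2,0,0,0],[2,0,0,0],[1.5,0,0,0],[1.5,0,0,0],[1,0,0,0]]]' 0.4
python3 -m handwheel '[[[1,0,0,0],[1,0,0,0],[1,0,0,0],[0.7,0,0,0],[0,0,0,0],[0,0,0,0]]]'
python3 - <<'E'
from h import *
plan()
im,d=save('wrist','w4',(230,90,410,340),2.3)
E
```

```text
time: 6.93
tool_pos: [560.9, 103.0, 70.5]
tcp_rot: [-1.058, 1.566, -3.074]
contact_force: [0.3, 0.3, 0.3]
grip_width: 36.6
time: 7.43
tool_pos: [562.7, 103.1, 36.6]
tcp_rot: [-0.806, 1.57, -2.822]
contact_force: [-0.7, 0.4, 0.8]
grip_width: 37.2
t 7.43 tcp [562.7 103.1  36.6] xax [-0. -0. -1.] yhead -25.5 zhead -115.5 q [ 0.05  0.59  1.59 -0.    0.97  0.49] F [-0.7  0.4  0.8] w 37.2
```

View pics/w4.png

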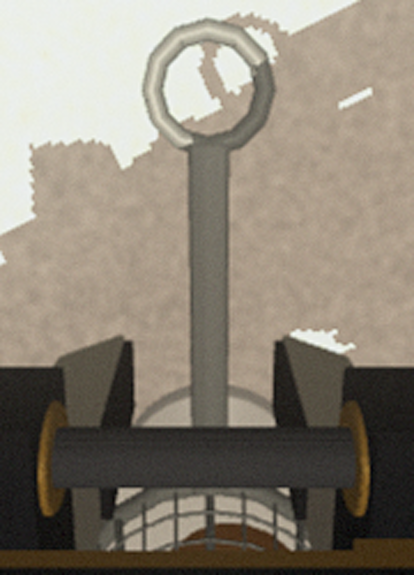

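```bash
python3 -m handwheel '[[[-0.9,0,0,0],[0,0,0,0],[0,0,0,0]]]'
python3 -m handwheel '[[[0,0,0,0],[0,0,0,0],[0,0,0,0],[0,0,0,0],[0,0,0,0],[0,0,0,0],[0,0,0,0],[0,0,0,0]]]' 0
python3 -m handwheel '[[[0,0,0,0],[0,0,0,0],[0,0,0,0]]]'
```

```text
time: 7.73
tool_pos: [563.7, 103.1, 47.2]
tcp_rot: [2.028, 1.568, 0.012]
contact_force: [0.4, -0.1, -0.5]
grip_width: 36.7
time: 8.4
tool_pos: [562.7, 103.1, 45.7]
tcp_rot: [-0.483, 1.571, -2.499]
contact_force: [-0.0, -0.1, 0.3]
grip_width: 0.5
time: 8.65
tool_pos: [562.7, 103.1, 45.8]
tcp_rot: [0.871, 1.571, -1.145]
contact_force: [0.4, -0.2, -0.7]
grip_width: 0.7
```

```bash
python3 - <<'E'
from h import *
np.set_printoptions(precision=1,suppress=True)
plan()
im,d=save('wrist','w5',(230,60,410,340),2.1)
cm=bot.camera_model('wrist')
for u,v in [(318,170),(319,190),(319,200),(319,210)]: print(u,v,d[v,u],px(cm,u,v,d[v,u]))
im,d=save('scene','s5',(320,180,450,310),4.5)
E
```

```text
t 8.65 tcp [562.7 103.1  45.8] xax [ 0. -0. -1.] yhead -25.5 zhead -115.5 q [ 0.1  0.6  1.6 -0.   1.   0.5] F [ 0.4 -0.2 -0.7] w 0.7
318 170 171.39891 [582.2 147.3  69.9]
319 190 173.87901 [577.6 136.1  70.9]
319 200 175.93687 [574.8 130.4  70.7]
319 210 179.29245 [571.8 124.1  69.3]
```

View pics/w5.png

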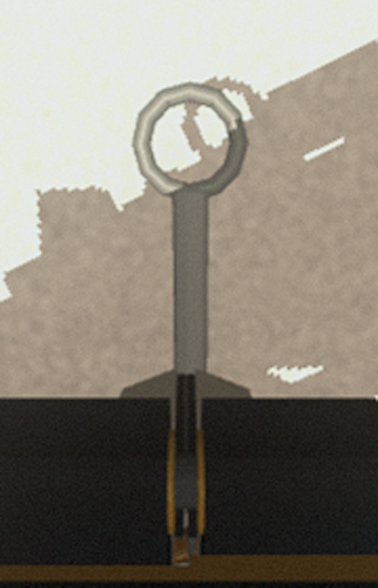

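View pics/s5.png

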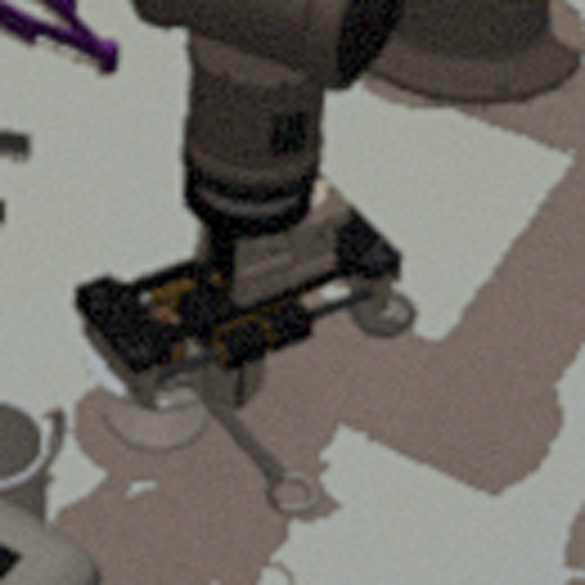

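```bash
python3 - <<'E'
from h import *
np.set_printoptions(precision=1,suppress=True)
cm=bot.camera_model('wrist'); o=bot.get_obs(); t=o['tool_pos']
R=Ro.from_euler('xyz',o['tcp_rot']).as_matrix(); print(R.round(3))
print(t,cm['position'], R.T@(cm['position']-t))
for dx in (-60,-47,-19,0): print(dx,proj(cm,t+R[:,0]*dx), proj(cm,t+R[:,0]*dx-R[:,2]*9.5))
print('handle start/end',[proj(cm,t+R[:,0]*-21+R[:,2]*s) for s in (-72,-48,0,20,37)])
z=np.load('/tmp/w5.npz')['d']
for v in range(200,330,8): print(v,z[v,310],z[v,319],z[v,328], px(cm,319,v,z[v,319]))
E
```

```text
[[ 0.   0.9 -0.4]
 [-0.  -0.4 -0.9]
 [-1.   0.   0. ]]
[562.7 103.1  45.8] [595.2 174.5 239.8] [-194.    -1.4  -78.5]
-60 [320.7 272.8 151. ] [320.8 256.5 148.2]
-47 [320.5 261.  163.4] [320.6 245.8 160.7]
-19 [320.2 240.7 190.2] [320.2 227.4 187.5]
0 [320.  230.  208.4] [320.  217.6 205.6]
handle start/end [array([320.5, 128.8, 167.5]), array([320.4, 169.6, 174.4]), array([320.2, 242. , 188.3]), array([320.1, 269.1, 194.1]), array([320.1, 290.9, 199. ])]
200 248.29399 175.93687 176.84677 [574.8 130.4  70.7]
208 251.36736 176.20583 177.13417 [572.8 126.1  71.9]
216 252.85364 178.39523 178.61089 [570.4 121.2  71.2]
224 254.91151 180.33887 181.69954 [568.1 116.2  70.8]
232 257.10422 181.6905 182.96591 [565.8 111.4  71. ]
240 163.73965 167.78123 163.94147 [566.1 112.2  85.3]
248 153.71498 157.13678 153.34113 [566.2 112.4  96.4]
256 91.01628 148.02866 91.271545 [566.1 112.4 105.9]
264 85.72434 139.25496 85.858826 [566.3 112.7 114.9]
272 85.2632 133.50018 81.33651 [565.9 112.  121.2]
280 83.43543 87.35992 78.606766 [575.1 131.5 162.9]
288 83.15166 85.86384 78.47611 [574.4 130.2 164.9]
296 82.20521 86.31118 79.85978 [573.3 127.9 165.2]
304 83.82572 130.46298 79.54414 [560.6 100.9 128.1]
312 86.36172 132.62234 81.030876 [558.5  96.5 127.3]
320 84.140594 196.79022 81.9794 [538.4  53.9  74.5]
328 85.32117 177.31093 81.1212 [542.   61.6  92.3]
```

```bash
python3 - <<'E'
from h import *
a=np.load('/tmp/w3.npz')['im'][200:340,270:370,::-1];b=np.load('/tmp/w5.npz')['im'][200:340,270:370,::-1]
cv2.imwrite('pics/cmp.png',cv2.resize(np.hstack([a,b]),None,fx=3.9,fy=3.9,interpolation=cv2.INTER_CUBIC))
E
```

```text
(no output)
```

View pics/cmp.png

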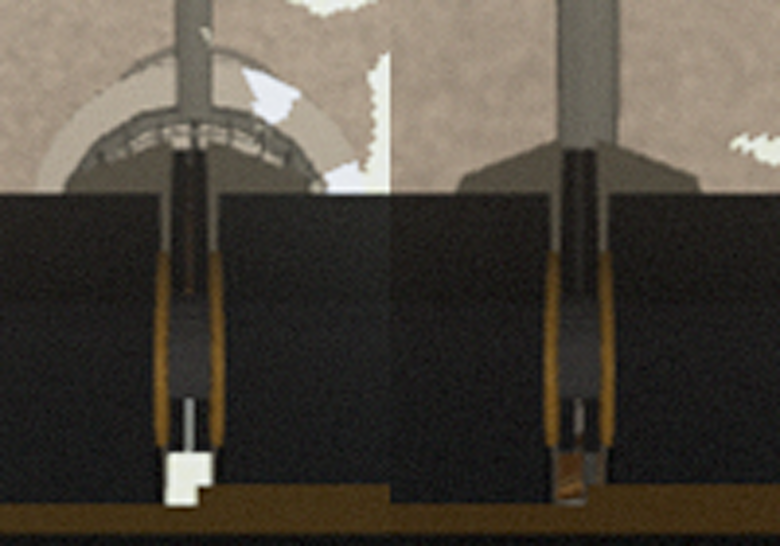

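```bash
python3 - <<'E'
from h import *
np.set_printoptions(precision=1,suppress=True)
cs=bot.camera_model('scene')
for z in (166,185,206,230): print(z,proj(cs,[562.9,103,z]),((proj(cs,[562.9,103,z])[:2]-[300,200])*3.5))
d=np.load('/tmp/s3.npz')['d']
for u,v in [(376,232),(374,228),(372,225),(376,236),(370,230)]: print(u,v,px(cs,u,v,d[v,u]))
E
```

```text
166 [ 372.1  245.  1159.4] [252.5 157.6]
185 [ 372.6  239.8 1147.9] [254.1 139.3]
206 [ 373.1  233.9 1135.1] [256.  118.6]
230 [ 373.8  227.  1120.6] [258.2  94.4]
376 232 [567.4 113.1 221. ]
374 228 [575.7 110.6 239.2]
372 225 [608.4 121.3 277.2]
376 236 [569.7 115.4 210. ]
370 230 [585.7 104.9 236.6]
```

```bash
python3 - <<'E'
from h import *
np.set_printoptions(precision=1,suppress=True,linewidth=200)
cm=bot.camera_model('wrist')
for n,tz in (('w3',166.1),('w5',45.8)):
    z=np.load(f'/tmp/{n}.npz')['d']
    for v in range(234,252,2): print(n,v,z[v,296:344:4])
o=bot.get_obs();t=o['tool_pos'];R=Ro.from_euler('xyz',o['tcp_rot']).as_matrix()
z=np.load('/tmp/w5.npz')['d']
for u,v in [(312,240),(316,240),(324,240),(312,244),(316,246)]:
    print(u,v,R.T@(px(cm,u,v,z[v,u])-t))
z=np.load('/tmp/w2.npz')['d']   # open 46
for v in range(234,252,2): print(v,z[v,240:290:4])
E
```

```text
w3 234 [323.3 316.1 317.5 322.8 306.7 323.  305.5 322.7 305.7 322.4 316.6 317.3]
w3 236 [317.4 317.4   0.  322.9 170.7 322.5 300.5 170.  323.7 323.5 323.  316.3]
w3 238 [316.9 319.2 324.8 165.4 166.3 170.5 169.9 167.1 167.3 167.5 323.9 324.9]
w3 240 [314.4 164.3 164.2 163.6 164.1 167.2 167.9 164.5 164.5 164.2 163.8 324.2]
w3 242 [161.4 162.  160.8 160.4 161.2 165.2 164.9 161.5 161.1 162.  160.5 161.9]
w3 244 [159.  159.3 159.4 159.  156.9 161.7 162.4 160.  159.  158.6 159.5 159.2]
w3 246 [156.1 156.7 156.8 156.3 157.  160.3 160.1 156.  155.9 157.7 156.3 156.3]
w3 248 [153.2 153.9 155.3 154.6 153.6 157.  157.4 154.6 154.1 154.4 154.1 154.9]
w3 250 [ 95.   94.8  93.6  95.6 152.  156.2 154.5 150.6  94.7  94.8  94.5  94.9]
w5 234 [257.6 258.1 257.5 257.4 255.5 181.9 182.5 182.5 183.  258.  257.7 256.6]
w5 236 [258.1 259.  258.8 257.5 169.8 182.8 182.6 169.6 182.3 259.  258.1 257.6]
w5 238 [258.  258.5 258.8 166.1 166.5 170.6 170.5 166.1 166.4 165.7 257.8 258.1]
w5 240 [260.6 164.5 164.8 164.8 163.9 168.5   0.  164.6 163.9 163.3 163.9 259.8]
w5 242 [161.7 161.7 160.7 162.1 161.3 164.3 165
[... 553 characters left out ...]
6.8 265.7 267.6 267.6 266. ]
236 [267.7 268.2 266.7 267.6 266.7 267.5 266.1 266.4   0.  170.5 267.7 266.5 266.3]
238 [268.3 269.  267.4 268.2 266.9 267.9 267.8 166.7 166.1 170.1 171.4 267.7 268.4]
240 [268.3 267.8 268.1 268.  268.7 163.  163.8 164.1 164.1 167.9 170.8 268.  268.8]
242 [269.3 267.7 269.3 268.8 161.4 160.8 162.1 161.5 161.7 164.3 170.8 268.9 268.3]
244 [270.2 270.7 269.8 158.  159.3 159.1 158.5 158.5 157.5 162.7 170.7 271.2 269.4]
246 [270.4 269.6 157.3 156.  157.6 156.6 156.6 154.6 156.3 160.2 170.7 270.7 270.2]
248 [272.2 270.6 154.  154.1 154.7 153.8 153.6 153.9 154.6 157.2 171.4 269.9 271.9]
250 [ 95.6 151.1 152.9 152.6 151.9 152.8 152.2 152.3 154.6 154.7 171.  272.1 271.3]
```

```bash
python3 -m handwheel '[[[0,0,0,0],[0,0,0,0],[0,0,0,0],[0,0,0,0],[0,0,0,0],[0,0,0,0]]]' 0.4
python3 -m handwheel '[[[1,0,0,0],[1,0,0,0],[0.8,0,0,0],[0.5,0,0,0],[0.2,0,0,0],[0,0,0,0],[0,0,0,0]]]'
python3 -m handwheel '[[[0,0,0,0],[0,0,0,0],[0,0,0,0],[0,0,0,0],[0,0,0,0],[0,0,0,0],[0,0,0,0],[0,0,0,0]]]' 0
```

```text
time: 9.25
tool_pos: [562.7, 103.1, 45.8]
tcp_rot: [0.081, 1.571, -1.935]
contact_force: [0.1, 0.5, 0.4]
grip_width: 34.6
time: 9.83
tool_pos: [562.8, 103.1, 10.7]
tcp_rot: [-0.304, 1.571, -2.32]
contact_force: [0.5, -0.0, 0.4]
grip_width: 36.6
time: 10.5
tool_pos: [562.9, 103.1, 10.9]
tcp_rot: [1.813, 1.57, -0.203]
contact_force: [-0.7, 1.4, 0.7]
grip_width: 9.6
```

```bash
python3 -m handwheel '[[[-0.3,0,0,0],[-0.7,0,0,0],[-1.2,0,0,0],[-1.8,0,0,0],[-2,0,0,0],[-2,0,0,0],[-2,0,0,0],[-2,0,0,0]]]'
python3 -m handwheel '[[[-2.5,0,0,0],[-2.5,0,0,0],[-2.5,0,0,0],[-2.5,0,0,0],[-1.8,0,0,0],[-1,0,0,0],[0,0,0,0],[0,0,0,0]]]'
python3 - <<'E'
from h import *
np.set_printoptions(precision=1,suppress=True)
plan()
im,d=save('wrist','w6')
print(bot.spot_point('wrist','strainer_ring'))
im,d=save('scene','s6',(320,130,520,300),3.8)
E
```

```text
time: 11.17
tool_pos: [562.5, 103.1, 132.2]
tcp_rot: [-0.419, 1.571, -2.435]
contact_force: [0.2, 0.8, -0.0]
grip_width: 9.2
time: 11.83
tool_pos: [562.5, 103.1, 258.4]
tcp_rot: [-0.814, 1.57, -2.83]
contact_force: [-0.3, 0.1, -2.6]
grip_width: 9.8
t 11.83 tcp [562.5 103.1 258.4] xax [-0. -0. -1.] yhead -25.5 zhead -115.5 q [ 0.1  0.4  1.3 -0.   1.5  0.5] F [-0.3  0.1 -2.6] w 9.8
[]
```

View pics/w6.png

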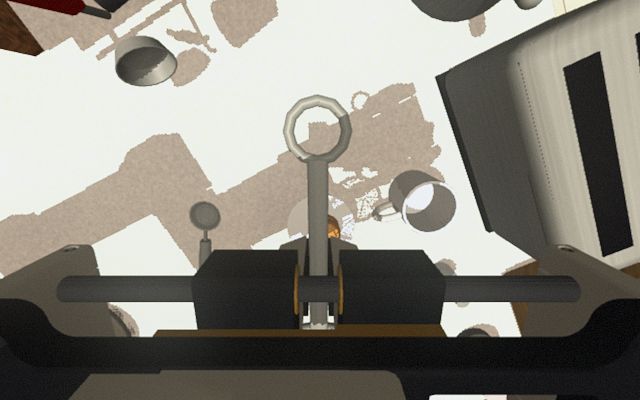

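View pics/s6.png

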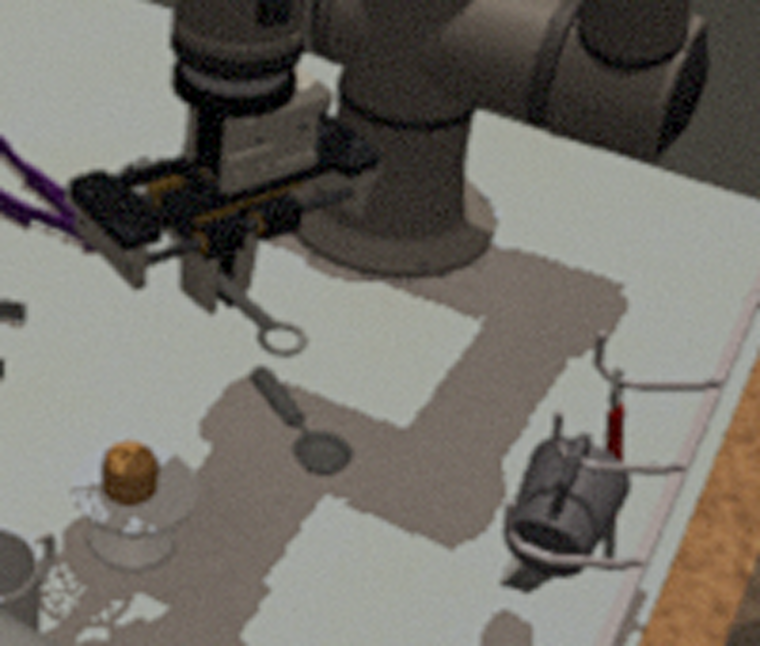

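```bash
python3 - <<'E'
from h import *
np.set_printoptions(precision=1,suppress=True)
cm=bot.camera_model('wrist'); o=bot.get_obs(); t=o['tool_pos'];R=Ro.from_euler('xyz',o['tcp_rot']).as_matrix()
d=np.load('/tmp/w6.npz')['d']
for u,v in [(317,99),(317,158),(318,170),(318,190),(318,210),(318,235),(289,127),(347,128)]:
    p=np.median(d[v-1:v+2,u-1:u+2]); P=px(cm,u,v,p); print(u,v,p,P,R.T@(P-t))
E
```

```text
317 99 125.40953 [597.5 181.6 317.6] [-60.7  -1.9 -86.1]
317 158 133.24423 [586.4 158.4 317.3] [-60.3  -1.9 -60.3]
318 170 134.47908 [584.4 153.1 317.7] [-60.7  -1.4 -54.8]
318 190 137.47954 [580.2 144.4 317.5] [-60.5  -1.4 -45.1]
318 210 140.42134 [575.9 135.3 317.5] [-60.4  -1.4 -35. ]
318 235 144.44046 [570.2 123.2 317.4] [-60.3  -1.4 -21.7]
289 127 129.51428 [581.  176.4 317. ] [-60.  -14.5 -74.3]
347 128 129.56906 [604.5 164.7 317. ] [-60.   11.7 -73.8]
```

```bash
python3 - <<'E'
from h import *
plan([624.6,212,258.4],94.4+90)
E
```

```text
t 11.98 tcp [562.  103.1 257.1] xax [-0.003 -0.    -1.   ] yhead -25.5 zhead -115.5 q [ 0.05  0.39  1.27 -0.    1.48  0.49] F [ 0.3  0.  -1.2] w 9.4
 shift tool cm [ -0.15   0.97 -12.53]
 turn about tool x rad -0.522 (yaw 29.9 deg)
```

```bash
python3 -m handwheel '[[[0,0.2,-1.2,0],[0,0.2,-2.3,0],[0,0.2,-3,0],[0,0.2,-3,0],[0,0.17,-2,0],[0,0,-1.03,0],[0,0,0,-0.06],[0,0,0,-0.09]]]'
python3 -m handwheel '[[[0,0,0,-0.09],[0,0,0,-0.09],[0,0,0,-0.09],[0,0,0,-0.06],[0,0,0,-0.042],[0,0,0,0],[0,0,0,0]]]'
python3 - <<'E'
from h import *
np.set_printoptions(precision=1,suppress=True)
plan()
im,d=save('wrist','w7')
for l in ('hook_tip','hook_seat'):print(l,[(round(r['conf'],2),np.round(r['point'],1)) for r in bot.spot_point('wrist',l)])
E
```

```text
time: 12.65
tool_pos: [625.1, 212.9, 256.5]
tcp_rot: [-1.043, 1.567, -2.905]
contact_force: [-0.1, 0.2, -0.6]
grip_width: 9.4
time: 13.23
tool_pos: [625.1, 212.0, 257.6]
tcp_rot: [-1.379, 1.569, -2.874]
contact_force: [0.2, -0.1, -2.0]
grip_width: 9.2
t 13.23 tcp [625.1 212.  257.6] xax [-0. -0. -1.] yhead 4.3 zhead -85.7 q [ 0.2  0.6  1.  -0.   1.6  0.1] F [ 0.2 -0.1 -2. ] w 9.2
hook_tip [(0.92, array([321.3,  23.6]))]
hook_seat [(0.82, array([323.4,   6.1]))]
```

View pics/w7.png

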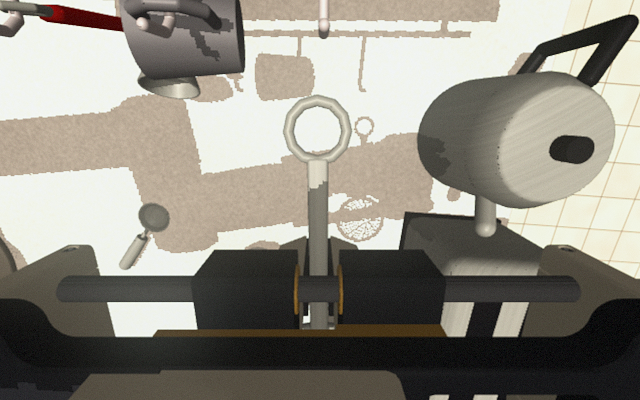

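```bash
python3 - <<'E'
from h import *
np.set_printoptions(precision=1,suppress=True)
cm=bot.camera_model('wrist'); o=bot.get_obs(); t=o['tool_pos'];R=Ro.from_euler('xyz',o['tcp_rot']).as_matrix()
z=np.load('/tmp/w7.npz');d=z['d']
for v in range(0,42,3):
  for u in (322,324):
    p=d[v,u]; P=px(cm,u,v,p); print(u,v,p,P, end=' ')
  print()
for u,v in [(440,140),(500,120),(572,150),(540,80),(485,210),(430,230),(550,240)]:
    print('kettle',u,v,px(cm,u,v,d[v,u]))
cv2.imwrite('pics/w7c.png',cv2.resize(z['im'][0:60,280:370,::-1],None,fx=8,fy=8,interpolation=cv2.INTER_CUBIC))
E
```

```text
322 0 164.02026 [615.4 355.1 261.5] 324 0 162.15044 [616.6 354.5 263.6] 
322 3 163.47647 [615.6 353.3 262.6] 324 3 163.05312 [616.7 353.2 263.1] 
322 6 163.67377 [615.7 351.7 262.9] 324 6 163.75316 [616.8 351.8 262.8] 
322 9 164.00557 [615.8 350.2 263. ] 324 9 164.21405 [617.  350.3 262.7] 
322 12 165.48227 [615.9 349.1 261.8] 324 12 165.10492 [617.1 349.  262.2] 
322 15 165.23654 [616.1 347.3 262.6] 324 15 164.99551 [617.2 347.3 262.8] 
322 18 141.83165 [616.5 337.9 289.9] 324 18 140.4811 [617.5 337.5 291.4] 
322 21 139.85538 [616.6 335.9 292.5] 324 21 138.81859 [617.6 335.6 293.7] 
322 24 141.1332 [616.7 334.9 291.5] 324 24 139.95468 [617.7 334.6 292.9] 
322 27 141.5725 [616.8 333.6 291.4] 324 27 139.78685 [617.8 333.1 293.5] 
322 30 143.1757 [616.9 332.6 290.1] 324 30 141.12006 [617.9 332.1 292.4] 
322 33 149.4401 [616.9 333.  283.4] 324 33 148.7663 [618.  332.9 284.2] 
322 36 158.08118 [617.  333.8 274.1] 324 36 155.83562 [618.1 333.3 276.7] 
322 39 400.39175 [615.4 395.6   2.3] 324 39 400.87933 [618.2 396.    1.8] 
kettle 440 140 [774.7 275.   79.8]
kettle 500 120 [793.7 301.7 163.3]
kettle 572 150 [842.2 280.4 197.9]
kettle 540 80 [826.  340.7 157.1]
kettle 485 210 [812.  205.9 147. ]
kettle 430 230 [783.8 153.7  83.1]
kettle 550 240 [1711.2 -162.4 -749.6]
```

View pics/w7c.png

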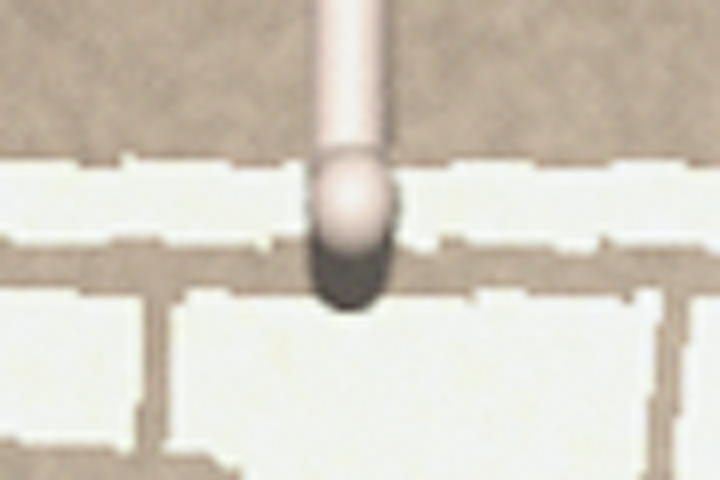

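```bash
python3 -m handwheel '[[[0,0.08,-0.8,0],[0,0.08,-1.2,0],[0,0.08,-1.4,0],[0,0.09,-1.1,0],[0,0,-0.83,0],[0,0,0,0],[0,0,0,0],[0,0,0,0]]]'
python3 - <<'E'
from h import *
np.set_printoptions(precision=1,suppress=True)
plan()
im,d=save('wrist','w8'); cm=bot.camera_model('wrist')
cv2.imwrite('pics/w8c.png',cv2.resize(im[60:180,250:390,::-1],None,fx=5.5,fy=5.5,interpolation=cv2.INTER_CUBIC))
im,d=save('scene','s8',(420,200,520,300),6)
print('proj tip',proj(cm,[617.5,335,293]),'seat',proj(cm,[616.3,351,263]))
E
```

```text
time: 14.05
tool_pos: [624.6, 265.3, 258.7]
tcp_rot: [-0.211, 1.57, -1.705]
contact_force: [-0.3, -0.1, -1.0]
grip_width: 9.2
t 14.05 tcp [624.6 265.3 258.7] xax [-0. -0. -1.] yhead 4.4 zhead -85.6 q [ 0.3  0.6  0.9 -0.   1.6  0.2] F [-0.3 -0.1 -1. ] w 9.2
proj tip [317.  134.4 155.5] seat [317.2 105.3 179.5]
```

View pics/w8c.png

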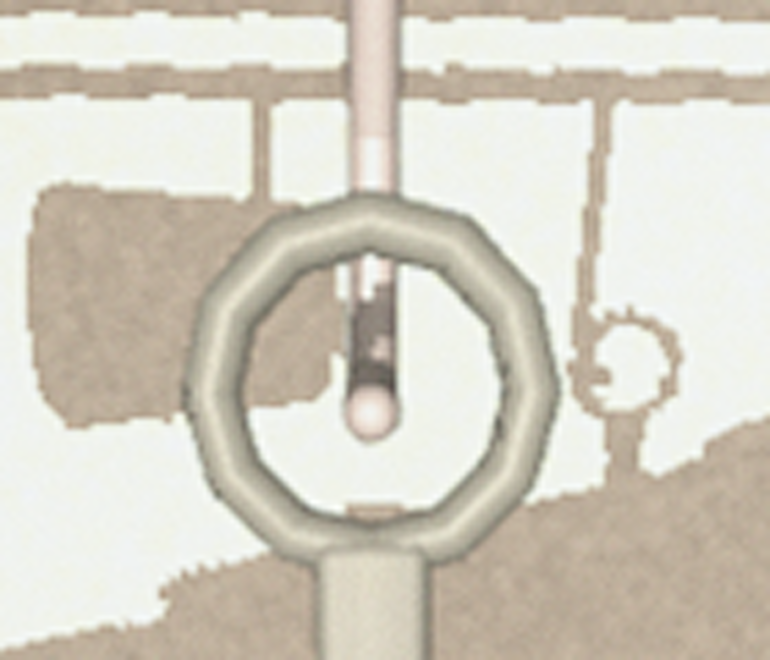

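View pics/s8.png

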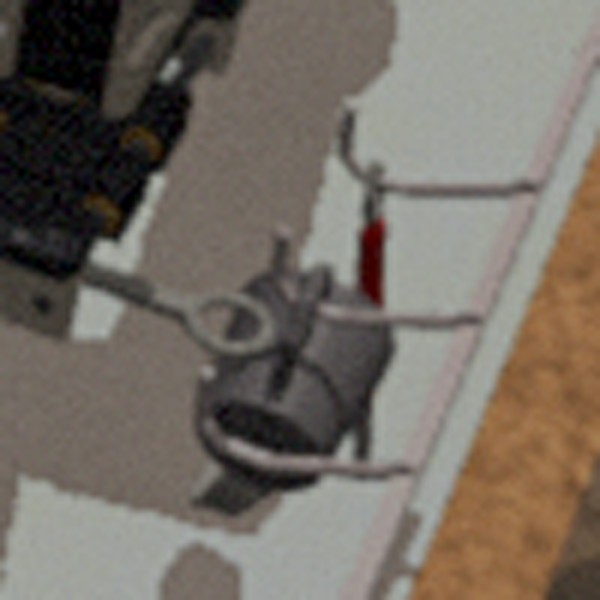

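```bash
python3 - <<'E'
from h import *
cm=bot.camera_model('wrist'); print(ray(cm,317.5,128.3,316.2))
E
python3 -m handwheel '[[[0.5,0,0,0],[0.9,0,0,0],[0.9,0,0,0],[0.9,0,0,0],[0.8,0,0,0],[0.5,0,0,0],[0,0,0,0],[0,0,0,0]]]'
python3 - <<'E'
from h import *
np.set_printoptions(precision=1,suppress=True)
plan()
im,d=save('wrist','w9',(250,60,390,180),5.5)
im,d=save('scene','s9',(420,200,520,300),6)
E
```

```text
[617.57549167 338.8665833  316.2       ]
time: 14.82
tool_pos: [624.5, 265.4, 213.4]
tcp_rot: [-1.191, 1.57, -2.685]
contact_force: [0.2, -0.1, -0.8]
grip_width: 9.5
t 14.82 tcp [624.5 265.4 213.4] xax [-0. -0. -1.] yhead 4.4 zhead -85.6 q [ 0.3  0.6  1.  -0.   1.5  0.2] F [ 0.2 -0.1 -0.8] w 9.5
```

View pics/w9.png

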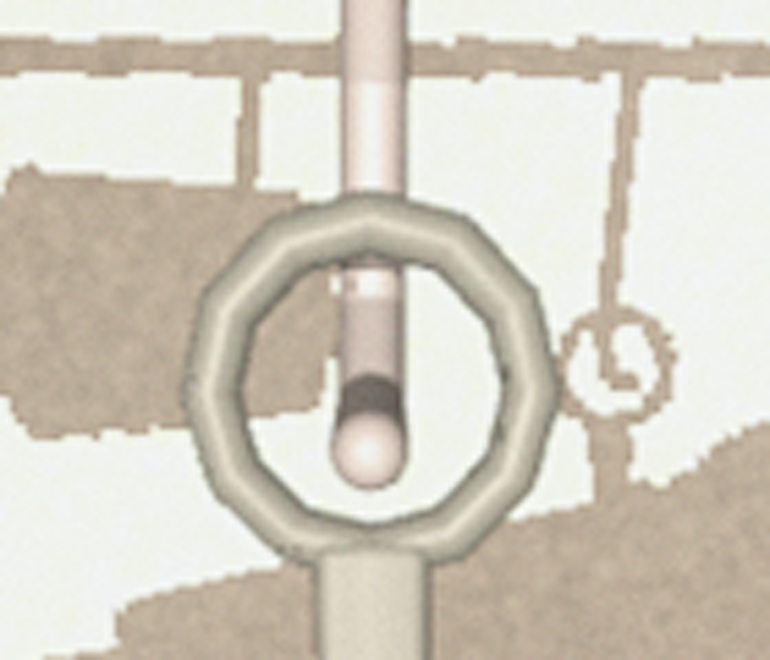

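View pics/s9.png

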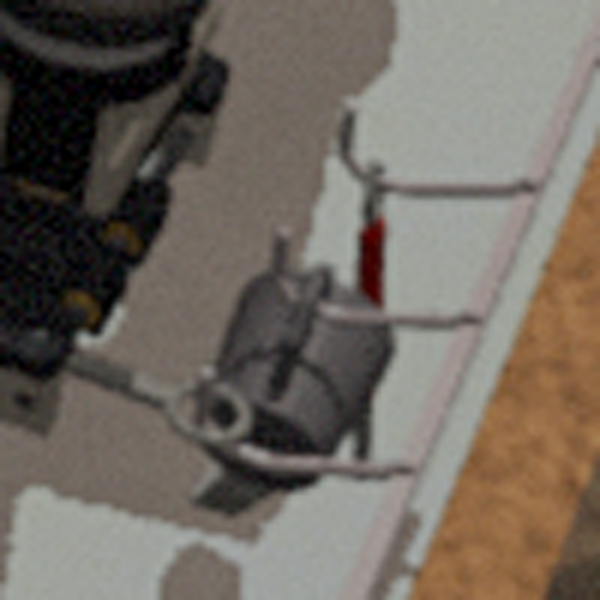

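```bash
python3 -m handwheel '[[[0.5,0,0,0],[0.4,0,-0.01,0],[0.4,0,-0.03,0],[0.4,0,-0.05,0],[0.4,0,-0.07,0],[0,0,0,0]]]'
python3 - <<'E'
from h import *
np.set_printoptions(precision=1,suppress=True)
plan()
im,d=save('wrist','w10',(250,60,390,180),5.5)
E
```

```text
time: 15.42
tool_pos: [624.1, 267.0, 191.7]
tcp_rot: [-1.361, 1.569, -2.855]
contact_force: [0.4, -2.0, 0.1]
grip_width: 9.5
t 15.42 tcp [624.1 267.  191.7] xax [-0. -0. -1.] yhead 4.4 zhead -85.6 q [0.3 0.6 1.  0.  1.5 0.2] F [ 0.4 -2.   0.1] w 9.5
```

View pics/w10.png

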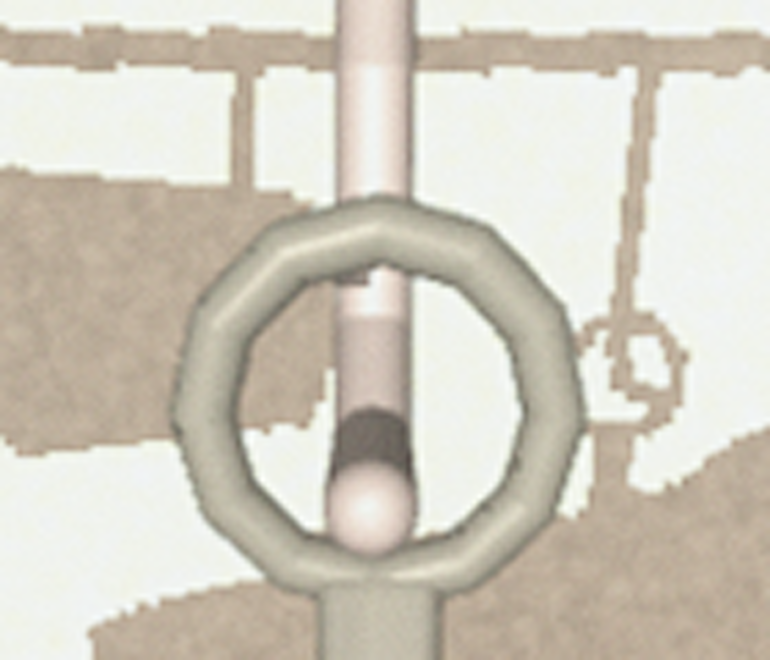

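```bash
python3 -m handwheel '[[[0.4,0,-0.09,0],[0.4,0,-0.12,0],[0.4,0,-0.13,0],[0.4,0,-0.16,0],[0.4,0,-0.19,0],[0.3,0,-0.16,0],[0.3,0,-0.2,0],[0,0,0,0]]]'
python3 - <<'E'
from h import *
np.set_printoptions(precision=1,suppress=True)
plan()
im,d=save('wrist','w11',(230,40,410,220),4)
im,d=save('scene','s11',(420,200,520,300),6)
E
```

```text
time: 16.13
tool_pos: [623.3, 278.0, 165.9]
tcp_rot: [-1.612, 1.57, -3.105]
contact_force: [0.3, 0.4, 1.5]
grip_width: 8.9
t 16.13 tcp [623.3 278.  165.9] xax [-0. -0. -1.] yhead 4.4 zhead -85.6 q [0.3 0.7 1.1 0.  1.4 0.2] F [0.3 0.4 1.5] w 8.9
```

View pics/w11.png

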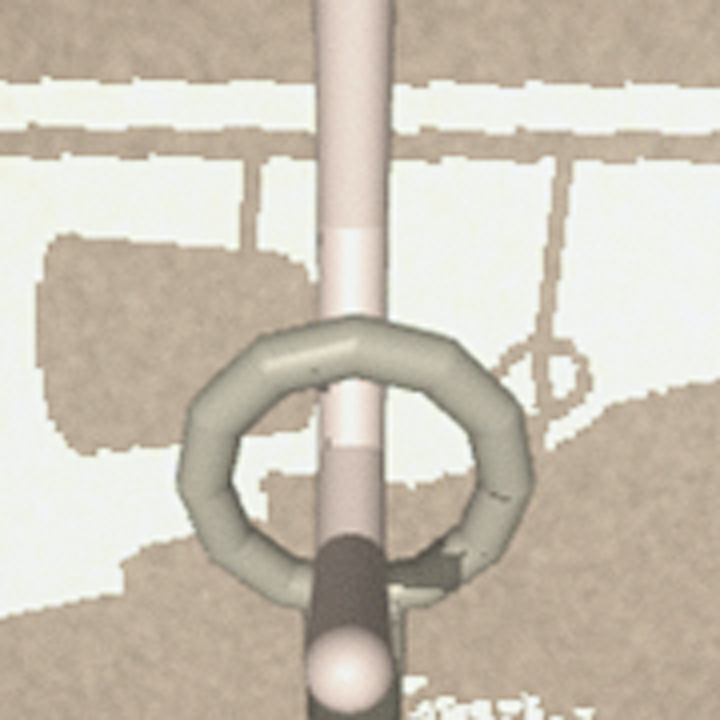

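View pics/s11.png

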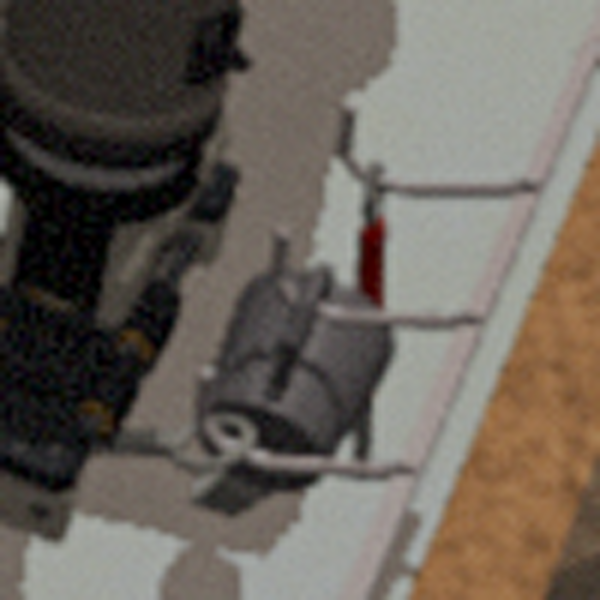

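```bash
python3 -m handwheel '[[[0.3,0,-0.2,0],[0.3,0,-0.22,0],[0.3,0,-0.25,0],[0.2,0,-0.18,0],[0,0,0,0],[0,0,0,0]]]'
python3 - <<'E'
from h import *
np.set_printoptions(precision=1,suppress=True)
plan()
im,d=save('wrist','w12')
E
```

```text
time: 16.73
tool_pos: [622.9, 286.2, 155.6]
tcp_rot: [-1.151, 1.57, -2.644]
contact_force: [0.2, -1.3, 0.0]
grip_width: 9.7
t 16.73 tcp [622.9 286.2 155.6] xax [-0. -0. -1.] yhead 4.4 zhead -85.6 q [ 0.3  0.7  1.1 -0.   1.4  0.2] F [ 0.2 -1.3  0. ] w 9.7
```

View pics/w12.png

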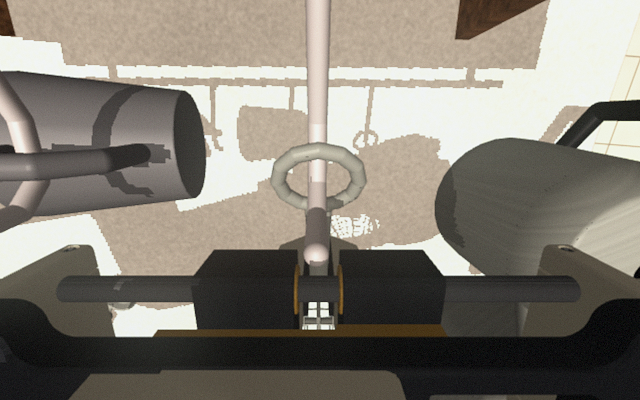

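```bash
python3 -m handwheel '[[[0,0,0,0],[0,0,0,0],[0,0,0,0],[0,0,0,0],[0,0,0,0],[0,0,0,0],[0,0,0,0],[0,0,0,0]]]' 0.4
python3 - <<'E'
from h import *
plan()
im,d=save('wrist','w13')
im,d=save('scene','s13',(380,180,540,300),5)
E
```

```text
time: 17.45
tool_pos: [623.0, 285.9, 155.8]
tcp_rot: [-0.248, 1.571, -1.742]
contact_force: [0.1, -0.0, -1.0]
grip_width: 37.0
t 17.45 tcp [623.  285.9 155.8] xax [-0. -0. -1.] yhead 4.4 zhead -85.6 q [ 0.32  0.67  1.07 -0.    1.4   0.24] F [ 0.1 -0.  -1. ] w 37.0
```

View pics/w13.png

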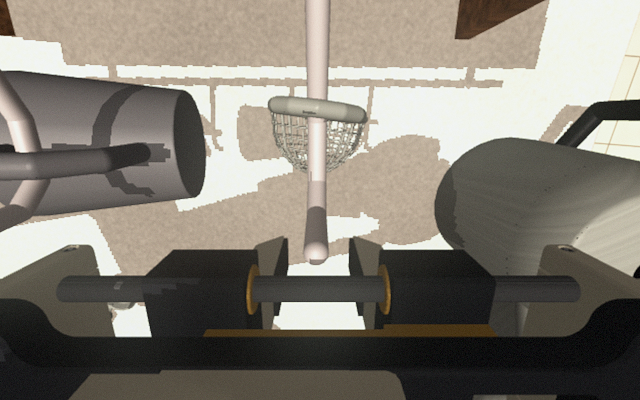

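View pics/s13.png

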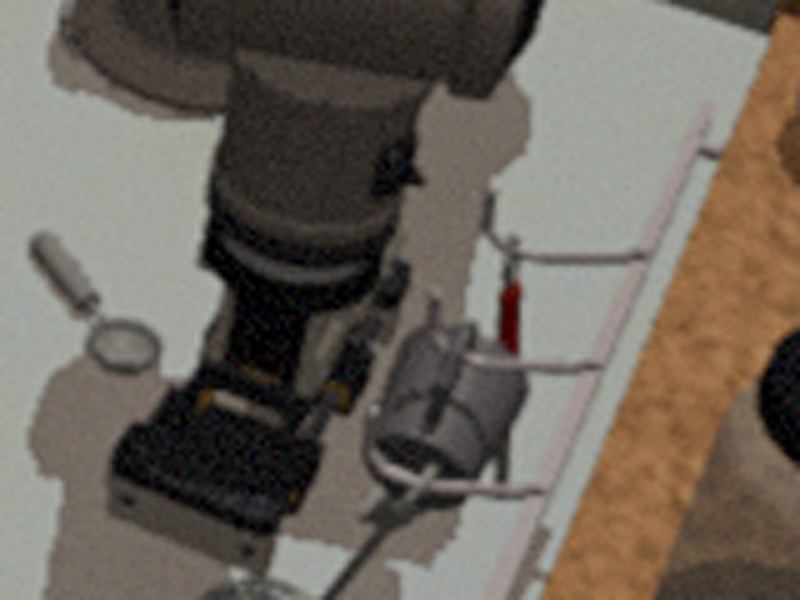

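```bash
python3 -m handwheel '[[[0,0,1.5,0],[0,0,2.5,0],[0,0,3,0],[-1,0,3,0],[-2,0,3,0],[-1.5,0,1.5,0],[0,0,0,0]]]' 1
python3 - <<'E'
from h import *
plan([434,-270,200],112+90)
im,d=save('scene','s14',(380,180,540,300),5)
im,d=save('wrist','w14')
E
```

```text
time: 18.13
tool_pos: [636.2, 136.8, 204.7]
tcp_rot: [1.35, 1.564, -0.148]
contact_force: [1.2, -0.0, 0.2]
grip_width: 78.8
t 18.13 tcp [636.2 136.8 204.7] xax [ 0.006 -0.001 -1.   ] yhead 4.2 zhead -85.8 q [ 0.09  0.57  1.12 -0.    1.44  0.02] F [ 1.2 -0.   0.2] w 78.8
 shift tool cm [  0.38 -23.12  39.11]
 turn about tool x rad -0.311 (yaw 17.8 deg)
```

View pics/s14.png

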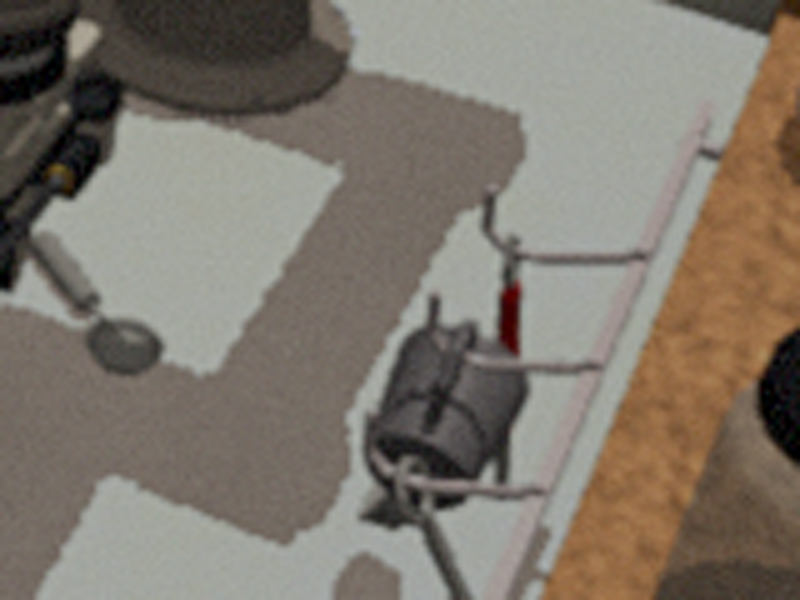

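View pics/w14.png

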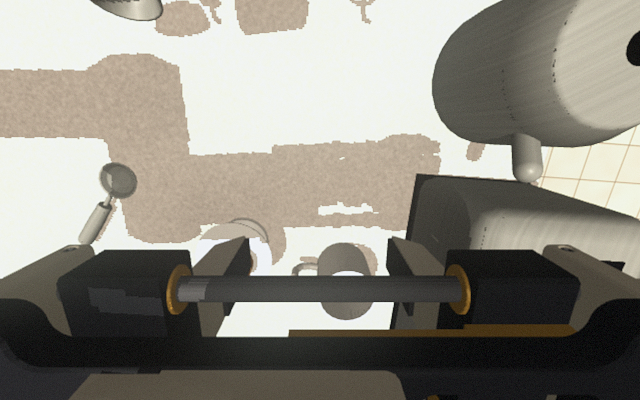

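```bash
python3 -m handwheel '[[[0,-1,1.7,0],[0,-1.93,3.26,0],[0,-1.93,3.26,0],[0,-1.93,3.26,0],[0,-1.93,3.26,0],[0,-1.93,3.26,0],[0,-1.93,3.26,0],[0,-1.93,3.26,0]]]'
python3 -m handwheel '[[[0,-1.93,3.26,0],[0,-1.93,3.26,0],[0,-1.93,3.26,0],[0,-1.93,3.26,-0.05],[0,-1.5,2.5,-0.1],[0,0,0,-0.1],[0,0,0,-0.06],[0,0,0,0]]]'
python3 - <<'E'
from h import *
np.set_printoptions(precision=1,suppress=True)
plan([434,-270,200],112+90)
im,d=save('wrist','w15'); cm=bot.camera_model('wrist')
for l in ['tongs_grip','tongs_jaw','tongs']: print(l,[(round(r['conf'],2),np.round(r['point'],1),ray(cm,*r['point'],14)) for r in bot.spot_point('wrist',l)])
im,d=save('scene','s15',(380,180,540,300),5)
E
```

```text
time: 18.9
tool_pos: [506.9, -114.2, 199.6]
tcp_rot: [-2.126, 1.569, 2.665]
contact_force: [1.0, -0.8, 1.2]
grip_width: 91.5
time: 19.57
tool_pos: [429.4, -276.2, 199.6]
tcp_rot: [-2.811, 1.568, 2.291]
contact_force: [0.4, -0.2, -0.5]
grip_width: 92.1
t 19.57 tcp [ 429.4 -276.2  199.6] xax [-0.  0. -1.] yhead 22.3 zhead -67.7 q [-0.7  0.3  1.6  0.   1.3 -1.1] F [ 0.4 -0.2 -0.5] w 92.1
 shift tool cm [-0.   0.7 -0.4]
 turn about tool x rad 0.005 (yaw -0.3 deg)
tongs_grip [(0.88, array([321.6, 180.8]), array([ 434. , -276.7,   14. ])), (0.81, array([206.8, 318.4]), array([ 350.7, -549. ,   14. ]))]
tongs_jaw []
tongs [(0.9, array([183.2,  70.6]), array([ 226.4, -213.9,   14. ])), (0.87, array([324.1, 241.9]), array([ 471.5, -358.4,   14. ]))]
```

View pics/w15.png

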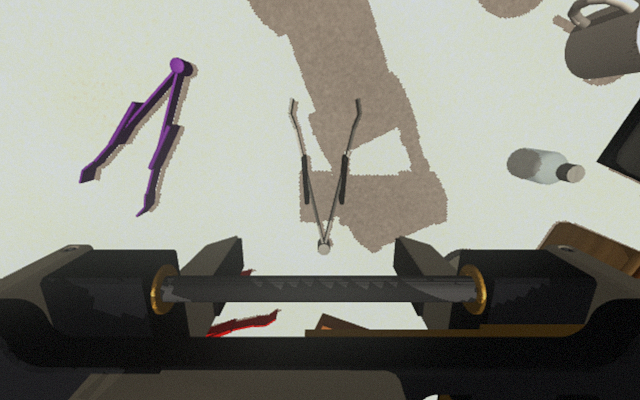

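View pics/s15.png

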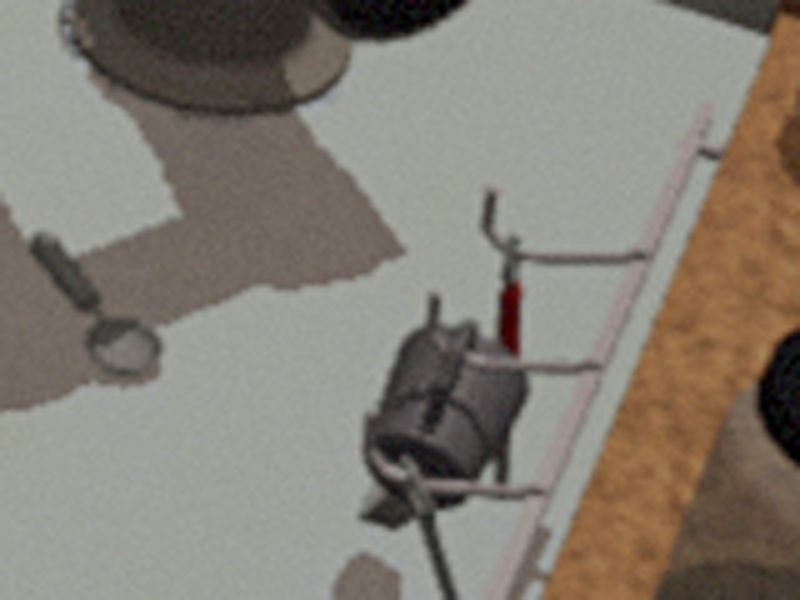

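```bash
python3 - <<'E'
from h import *
np.set_printoptions(precision=1,suppress=True)
cm=bot.camera_model('wrist')
z=np.load('/tmp/w15.npz')
cv2.imwrite('pics/w15c.png',cv2.resize(z['im'][85:265,270:390,::-1],None,fx=3.3,fy=3.3,interpolation=cv2.INTER_CUBIC))
d=z['d']
for u,v in [(324,243),(306,180),(344,180),(293,105),(358,106)]:
    print(u,v,px(cm,u,v,np.median(d[v-1:v+2,u-1:u+2])), ray(cm,u,v,28))
E
```

```text
324 243 [ 470.3 -355.3   27.2] [ 470.1 -355.    28. ]
306 180 [ 414.  -280.9   29.6] [ 414.1 -281.2   28. ]
344 180 [ 459.6 -262.1   30.2] [ 460.  -262.5   28. ]
293 105 [ 364.2 -201.    11.7] [ 365.7 -201.1   28. ]
358 106 [ 439.7 -171.9   21.7] [ 439.  -172.4   28. ]
```

View pics/w15c.png

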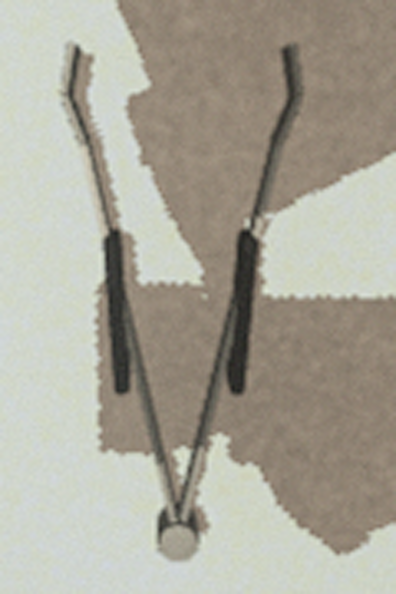

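```bash
python3 - <<'E'
from h import *
np.set_printoptions(precision=1,suppress=True)
cm=bot.camera_model('wrist')
a=ray(cm,305.5,179.3,28);b=ray(cm,342.7,179.3,28); print(a,b,(a+b)/2, np.hypot(*(a-b)[:2]))
plan([*((a+b)/2)[:2],-33],111.7+90)
E
```

```text
[ 413.2 -280.6   28. ] [ 458.  -262.3   28. ] [ 435.6 -271.4   28. ] 48.45720978419306
t 19.82 tcp [ 430.  -276.1  200.5] xax [-0.  0. -1.] yhead 22.2 zhead -67.8 q [-0.7  0.3  1.6  0.   1.3 -1.1] F [-0.5  0.7  0.5] w 91.6
 shift tool cm [23.4  0.7 -0.2]
 turn about tool x rad 0.008 (yaw -0.5 deg)
```

```bash
python3 -m handwheel '[[[1.5,0.35,-0.1,0.008],[3,0.35,-0.1,0],[3.5,0,0,0],[3.5,0,0,0],[3.5,0,0,0],[2.5,0,0,0],[1.5,0,0,0],[0.8,0,0,0]]]'
python3 -m handwheel '[[[0,0,0,0],[0,0,0,0]]]'
python3 - <<'E'
from h import *
np.set_printoptions(precision=1,suppress=True)
plan()
im,d=save('wrist','w16'); 
E
```

```text
time: 20.48
tool_pos: [434.5, -271.1, 0.5]
tcp_rot: [-2.643, 1.567, 2.449]
contact_force: [-0.0, 0.5, -0.3]
grip_width: 91.7
time: 20.65
tool_pos: [435.9, -272.5, 3.2]
tcp_rot: [0.401, 1.57, -0.791]
contact_force: [0.5, 0.0, -0.2]
grip_width: 91.9
t 20.65 tcp [ 435.9 -272.5    3.2] xax [ 0. -0. -1.] yhead 21.7 zhead -68.3 q [-0.7  0.6  1.8 -0.   0.8 -1.1] F [ 0.5  0.  -0.2] w 91.9
```

View pics/w16.png

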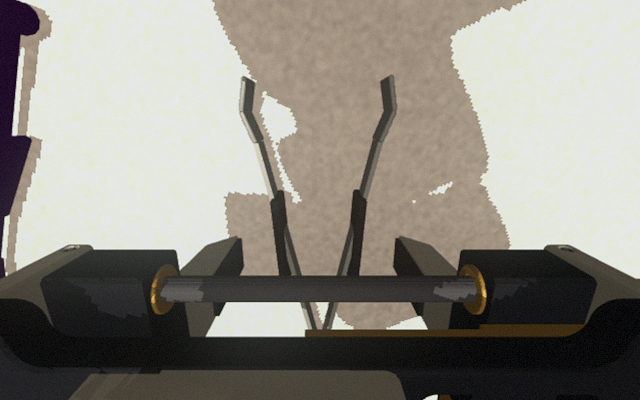

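```bash
python3 -m handwheel '[[[1.2,0,0,0],[1.2,0,0,0],[0.7,0,0,0],[0.3,0,0,0],[0,0,0,0],[0,0,0,0]]]'
python3 - <<'E'
from h import *
plan()
E
```

```text
time: 21.2
tool_pos: [435.9, -272.8, -30.5]
tcp_rot: [0.447, 1.57, -0.745]
contact_force: [1.4, -0.3, 0.2]
grip_width: 91.5
t 21.20 tcp [ 435.9 -272.8  -30.5] xax [ 0.001 -0.001 -1.   ] yhead 21.7 zhead -68.3 q [-0.71  0.61  1.8  -0.    0.72 -1.09] F [ 1.4 -0.3  0.2] w 91.5
```

```bash
python3 -m handwheel '[[[0.3,0,0,0],[0,0,0,0],[0,0,0,0],[0,0,0,0],[0,0,0,0],[0,0,0,0],[0,0,0,0],[0,0,0,0]]]' 0.53
python3 -m handwheel '[[[-0.2,0,0,0],[-0.5,0,0,0],[-1,0,0,0],[-1,0,0,0],[-0.5,0,0,0],[0,0,0,0]]]'
python3 - <<'E'
from h import *
plan()
im,d=save('wrist','w17'); 
E
```

```text
time: 21.87
tool_pos: [435.5, -272.5, -34.1]
tcp_rot: [0.479, 1.571, -0.713]
contact_force: [1.0, 0.6, 1.3]
grip_width: 49.1
time: 22.37
tool_pos: [436.5, -273.3, -0.3]
tcp_rot: [0.473, 1.567, -0.719]
contact_force: [0.3, -0.7, -1.6]
grip_width: 48.6
t 22.37 tcp [ 4.365e+02 -2.733e+02 -3.000e-01] xax [ 0.003 -0.002 -1.   ] yhead 21.7 zhead -68.3 q [-0.71  0.56  1.78 -0.    0.79 -1.09] F [ 0.3 -0.7 -1.6] w 48.6
```

View pics/w17.png

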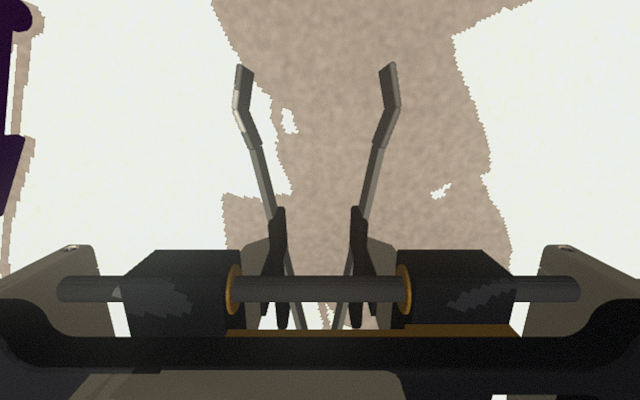

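```bash
python3 -m handwheel '[[[-1,0,0,0],[-2,0,0,0],[-3,0,0,0],[-3,0,0,0],[-2,0,0,0],[-1,0,0,0],[0,0,0,0],[0,0,0,0]]]'
python3 - <<'E'
from h import *
np.set_printoptions(precision=1,suppress=True)
plan()
im,d=save('wrist','w18'); cm=bot.camera_model('wrist'); o=bot.get_obs(); t=o['tool_pos'];R=Ro.from_euler('xyz',o['tcp_rot']).as_matrix()
print([(round(r['conf'],2),np.round(r['point'],1)) for r in bot.spot_point('wrist','tongs_jaw')])
# upper-most points belonging to the tongs: depth<330 in region
from collections import OrderedDict
for v in range(55,245,12):
    row=d[v,225:410]; m=(row>60)&(row<215)
    us=np.where(m)[0]+225
    if len(us): 
        L=us[us<318];Rr=us[us>=318]
        for s in (L,Rr):
            if len(s):
                k=s[np.argmin(d[v,s])]; print(v,s.min(),s.max(),(R.T@(px(cm,k,v,d[v,k])-t)),end=' | ')
        print()
E
```

```text
time: 23.08
tool_pos: [435.2, -272.2, 117.4]
tcp_rot: [-2.535, 1.57, 2.556]
contact_force: [-1.0, 0.1, -2.8]
grip_width: 48.7
t 23.08 tcp [ 435.2 -272.2  117.4] xax [-0.  0. -1.] yhead 21.7 zhead -68.3 q [-0.7  0.4  1.7 -0.   1.1 -1.1] F [-1.   0.1 -2.8] w 48.7
[]
67 236 246 [-62.5 -34.9 -99.7] | 67 384 396 [-62.3  31.3 -99.7] | 
79 235 253 [-62.1 -36.2 -95.1] | 79 380 398 [-62.1  32.2 -95.1] | 
91 234 251 [-62.2 -35.7 -90.3] | 91 382 399 [-61.6  33.1 -90.4] | 
103 232 250 [-62.1 -36.6 -85.4] | 103 384 401 [-62.2  32.9 -85.4] | 
115 234 251 [-61.9 -35.3 -80.4] | 115 382 398 [-62.   32.9 -80.5] | 
127 239 256 [-61.6 -36.2 -75.3] | 127 377 394 [-61.7  31.6 -75.3] | 
139 244 261 [-62.4 -32.  -70.1] | 139 373 389 [-62.   29.2 -70.1] | 
151 250 263 [-58.9 -31.3 -64.4] | 151 371 384 [-59.1  27.  -64.5] | 
163 253 266 [-58.8 -31.2 -58.8] | 163 368 381 [-59.5  27.7 -58.9] | 
175 256 269 [-59.  -29.1 -53.1] | 175 366 378 [-59.2  27.7 -53.1] | 
187 259 272 [-58.6 -27.7 -47.1] | 187 363 376 [-58.7  24.7 -47.2] | 
199 262 275 [-59.3 -27.4 -41.3] | 199 360 372 [-58.2  23.7 -41. ] | 
211 266 285 [-59.  -25.8 -35. ] | 211 351 370 [-59.2  23.3 -35.1] | 
223 269 286 [-63.3 -24.3 -30.3] | 223 351 368 [-64.   19.8 -30.5] | 
235 269 287 [-64.2 -21.5 -24.4] | 235 350 367 [-63.8  21.1 -24.2] |
```

View pics/w18.png

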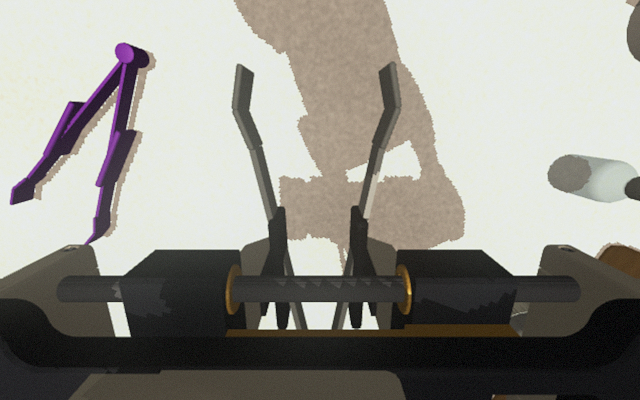

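```bash
python3 - <<'E'
from h import *
plan([533.5,-131,118],180)
E
```

```text
t 23.18 tcp [ 434.6 -271.7  116.2] xax [-0.002  0.002 -1.   ] yhead 21.7 zhead -68.3 q [-0.71  0.4   1.67 -0.    1.08 -1.09] F [-0.5  0.3 -1.7] w 49.0
 shift tool cm [-0.17 14.4  -9.41]
 turn about tool x rad 0.379 (yaw -21.7 deg)
```

```bash
python3 -m handwheel '[[[0,1,-0.6,0],[0,2,-1.3,0],[0,2.6,-1.7,0],[0,2.6,-1.7,0],[0,2.6,-1.7,0],[0,2,-1.3,0],[0,1.1,-0.8,0],[0,0.5,-0.31,0]]]'
python3 -m handwheel '[[[0,0,0,0.04],[0,0,0,0.07],[0,0,0,0.08],[0,0,0,0.08],[0,0,0,0.07],[0,0,0,0.039],[0,0,0,0],[0,0,0,0]]]'
python3 - <<'E'
from h import *
np.set_printoptions(precision=1,suppress=True)
plan()
im,d=save('wrist','w19'); cm=bot.camera_model('wrist'); o=bot.get_obs(); t=o['tool_pos'];R=Ro.from_euler('xyz',o['tcp_rot']).as_matrix()
for l in ('scone','scone_center','stand'): print(l,[(round(r['conf'],2),np.round(r['point'],1),ray(cm,*r['point'],{'scone':60,'stand':0,'scone_center':78}[l])) for r in bot.spot_point('wrist',l)], bot.find_in('wrist',l)[:1])
cs=bot.camera_model('scene'); im,d=save('scene','s19')
for l,h in (('scone',60),('scone_center',78)): print(l,[(round(r['conf'],2),np.round(r['point'],1),ray(cs,*r['point'],h)) for r in bot.spot_point('scene',l)])
E
```

```text
time: 23.85
tool_pos: [534.9, -129.3, 116.7]
tcp_rot: [-2.463, 1.569, 2.631]
contact_force: [-0.9, -0.3, -1.1]
grip_width: 48.8
time: 24.52
tool_pos: [533.9, -132.3, 117.4]
tcp_rot: [-1.577, 1.57, 3.136]
contact_force: [-0.4, -0.1, -0.5]
grip_width: 48.6
t 24.52 tcp [ 533.9 -132.3  117.4] xax [-0.  0. -1.] yhead 0.0 zhead -90.0 q [-0.4  0.5  1.6 -0.   1.1 -0.4] F [-0.4 -0.1 -0.5] w 48.6
scone [] [{'bbox': [293.6, 0.0, 57.4, 30.8], 'conf': 0.8}]
scone_center [] [{'bbox': [292.8, 0.0, 65.6, 30.3], 'conf': 0.78}]
stand [(0.63, array([318.2,  21.8]), array([532.7,  34. ,   0. ]))] [{'bbox': [251.0, 0.0, 131.9, 66.0], 'conf': 0.64}]
scone [(0.73, array([457.2, 275.4]), array([428. , 308.5,  60. ])), (0.52, array([354.9, 260.2]), array([546.5,  42.6,  60. ]))]
scone_center [(0.54, array([352.8, 252.1]), array([537.6,  28.7,  78. ]))]
```

View pics/w19.png

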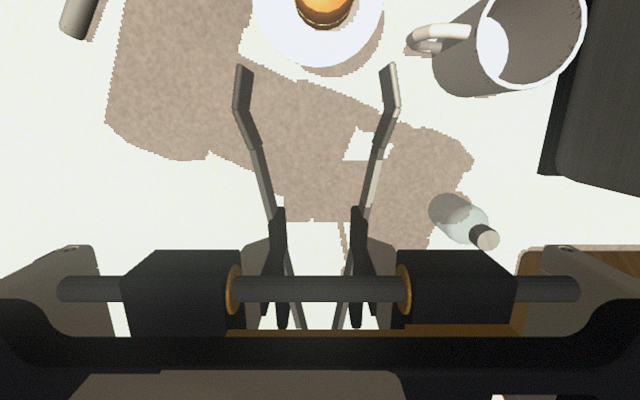

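View pics/s19.png

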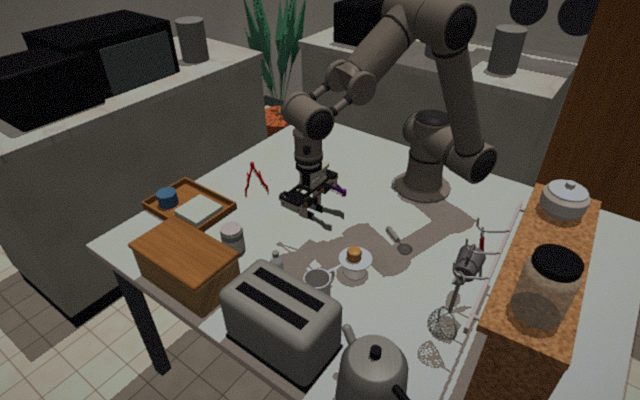

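```bash
python3 -m handwheel '[[[0,0,-1,0],[0,0,-1.5,0],[0,0,-0.5,0],[0,0,0,0],[0,0,0,0]]]'
python3 - <<'E'
from h import *
np.set_printoptions(precision=1,suppress=True)
plan()
im,d=save('wrist','w20'); cm=bot.camera_model('wrist'); o=bot.get_obs(); t=o['tool_pos'];R=Ro.from_euler('xyz',o['tcp_rot']).as_matrix()
# brown segmentation
hsv=cv2.cvtColor(im,cv2.COLOR_RGB2HSV); m=((hsv[...,1]>110)&(hsv[...,0]<25)); m[130:]=0
vv,uu=np.where(m); P=np.array([px(cm,u,v,d[v,u]) for u,v in zip(uu,vv) if d[v,u]>0])
print(len(P),P.min(0),P.max(0)); T=P[P[:,2]>85]; print('top',len(T),np.percentile(T,[2,98],axis=0),T.mean(0))
W=P[(P[:,2]>64)&(P[:,2]<85)]; print('wall',np.percentile(W,[2,98],axis=0))
A=np.c_[2*W[:,:2],np.ones(len(W))]; s=np.linalg.lstsq(A,(W[:,:2]**2).sum(1),rcond=None)[0]; print('circ',s[:2],np.sqrt(s[2]+s[:2]@s[:2]))
cv2.imwrite('pics/w20c.png',cv2.resize(im[0:150,220:420,::-1],None,fx=3.5,fy=3.5))
E
```

```text
time: 25.43
tool_pos: [534.5, -101.4, 117.9]
tcp_rot: [0.41, 1.57, -1.16]
contact_force: [1.0, 0.1, -0.4]
grip_width: 48.2
t 25.43 tcp [ 534.5 -101.4  117.9] xax [ 0. -0. -1.] yhead 0.1 zhead -89.9 q [-0.3  0.5  1.6 -0.   1.1 -0.3] F [ 1.   0.1 -0.4] w 48.2
3310 [515.7  10.4  65.2] [557.2  51.6  99.4]
top 3283 [[517.7  12.4  89.1]
 [554.8  48.9  98.1]] [536.2  30.6  95.1]
wall [[518.1  10.4  65.4]
 [550.5  20.3  84.6]]
circ [536.8  32.3] 21.94893026001766
```

View pics/w20c.png

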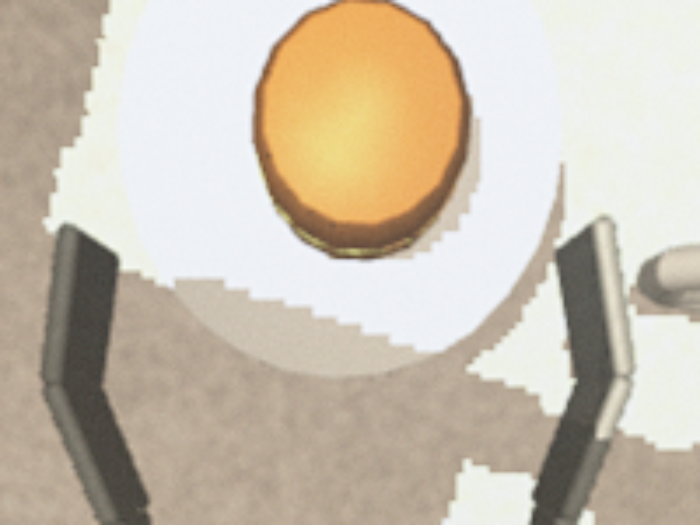

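```bash
python3 -m handwheel '[[[0,0.1,-0.7,0],[0,0.1,-1.2,0],[0,0.1,-1.3,0],[0,0.05,-1,0],[0,0,-0.54,0],[0,0,0,0],[0,0,0,0]]]'
python3 - <<'E'
from h import *
np.set_printoptions(precision=1,suppress=True)
plan([538,-54,29])
im,d=save('wrist','w21')
E
```

```text
time: 26.07
tool_pos: [538.0, -53.8, 117.9]
tcp_rot: [0.297, 1.57, -1.272]
contact_force: [-0.8, -0.1, -2.2]
grip_width: 48.6
t 26.07 tcp [538.  -53.8 117.9] xax [ 0. -0. -1.] yhead 0.1 zhead -89.9 q [-0.2  0.4  1.6 -0.   1.1 -0.2] F [-0.8 -0.1 -2.2] w 48.6
 shift tool cm [8.9 0.  0. ]
```

View pics/w21.png

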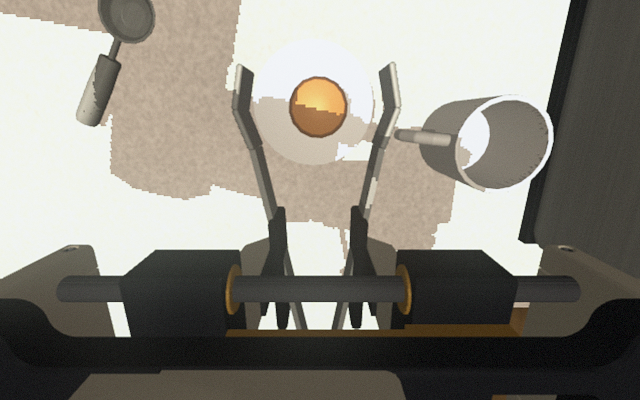

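```bash
python3 - <<'E'
from h import *
np.set_printoptions(precision=1,suppress=True)
cm=bot.camera_model('wrist'); d=np.load('/tmp/w21.npz')['d']
for u,v in [(399,134),(405,135),(425,136),(445,138),(490,185)]: print(u,v,d[v,u],px(cm,u,v,d[v,u]))
E
```

```text
399 134 250.25993 [607.4  10.9  54.6]
405 135 244.52686 [610.9  10.4  60.8]
425 136 233.17186 [623.7  10.3  72.7]
445 138 230.66896 [638.9   8.9  75.7]
490 185 243.42087 [682.8 -30.2  74.2]
```

```bash
python3 -m handwheel '[[[1,0,0,0],[1.7,0,0,0],[1.7,0,0,0],[1.5,0,0,0],[1.3,0,0,0],[1,0,0,0],[0.5,0,0,0],[0.2,0,0,0]]]'
python3 -m handwheel '[[[0,0,0,0],[0,0,0,0],[0,0,0,0]]]'
python3 - <<'E'
from h import *
plan([538,-54,29])
im,d=save('wrist','w22')
im,d=save('scene','s22',(270,190,450,320),4.4)
E
```

```text
time: 26.78
tool_pos: [537.4, -54.5, 27.7]
tcp_rot: [-1.729, 1.569, 2.983]
contact_force: [-0.5, -0.5, -0.5]
grip_width: 48.9
time: 27.03
tool_pos: [538.5, -54.5, 29.5]
tcp_rot: [1.273, 1.569, -0.298]
contact_force: [0.0, 0.7, -2.2]
grip_width: 48.6
t 27.03 tcp [538.5 -54.5  29.5] xax [ 0.001 -0.    -1.   ] yhead -0.0 zhead -90.0 q [-0.24  0.55  1.68 -0.    0.9  -0.24] F [ 0.   0.7 -2.2] w 48.6
 shift tool cm [ 0.05 -0.05 -0.05]
```

View pics/w22.png

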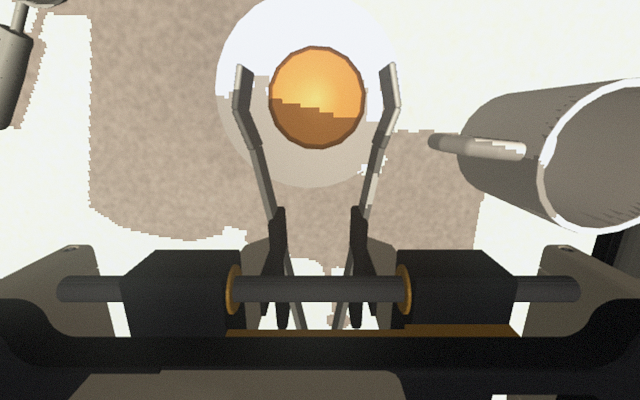

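View pics/s22.png

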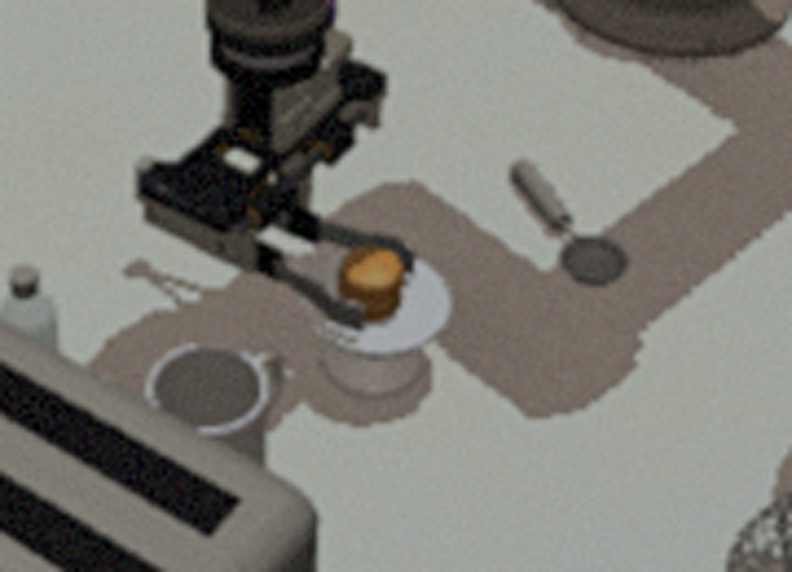

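```bash
python3 -m handwheel '[[[0,0,0,0],[0,0,0,0],[0,0,0,0],[0,0,0,0],[0,0,0,0],[0,0,0,0],[0,0,0,0],[0,0,0,0]]]' 0
python3 -m handwheel '[[[0,0,0,0],[0,0,0,0],[0,0,0,0]]]'
python3 - <<'E'
from h import *
plan()
im,d=save('wrist','w23',(220,30,420,340),1.9)
E
```

```text
time: 27.8
tool_pos: [538.0, -54.4, 28.9]
tcp_rot: [1.152, 1.571, -0.419]
contact_force: [0.1, 0.0, -0.2]
grip_width: 36.1
time: 28.05
tool_pos: [538.0, -54.3, 28.8]
tcp_rot: [0.871, 1.571, -0.7]
contact_force: [0.5, -0.5, -0.5]
grip_width: 36.3
t 28.05 tcp [538.  -54.3  28.8] xax [ 0. -0. -1.] yhead 0.0 zhead -90.0 q [-0.24  0.55  1.69 -0.    0.9  -0.24] F [ 0.5 -0.5 -0.5] w 36.3
```

View pics/w23.png

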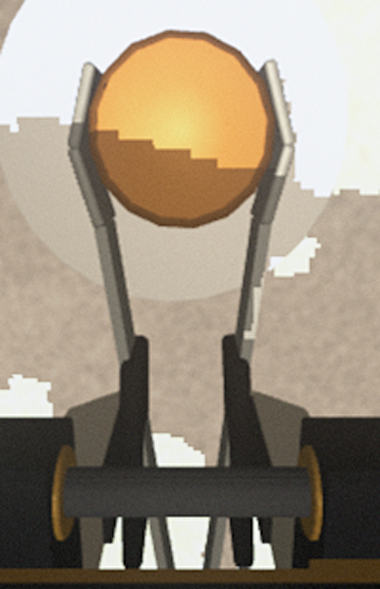

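Width 36.3 mm, close to the 37 mm given, and the jaws cradle the scone. Lifting 10 cm.

```bash
python3 -m handwheel '[[[-0.3,0,0,0],[-0.6,0,0,0],[-1,0,0,0],[-1.2,0,0,0],[-1.5,0,0,0],[-1.5,0,0,0],[-1.5,0,0,0],[-1.2,0,0,0]]]'
python3 -m handwheel '[[[-0.8,0,0,0],[-0.4,0,0,0],[-0.2,0,0,0],[0,0,0,0],[0,0,0,0],[0,0,0,0]]]'
python3 - <<'E'
from h import *
np.set_printoptions(precision=1,suppress=True)
plan()
im,d=save('wrist','w24'); cm=bot.camera_model('wrist')
print('scone top z',px(cm,318,100,d[100,318]))
im,d=save('scene','s24')
cv2.imwrite('pics/s24c.png',cv2.resize(im[190:390,270:530,::-1],None,fx=3,fy=3,interpolation=cv2.INTER_CUBIC))
E
```

```text
time: 28.77
tool_pos: [538.3, -54.4, 119.0]
tcp_rot: [1.265, 1.569, -0.305]
contact_force: [0.6, 1.0, -1.3]
grip_width: 36.0
time: 29.27
tool_pos: [537.5, -54.2, 130.1]
tcp_rot: [-1.767, 1.569, 2.945]
contact_force: [0.0, 0.2, -1.0]
grip_width: 36.4
t 29.27 tcp [537.5 -54.2 130.1] xax [-0.  0. -1.] yhead -0.0 zhead -90.0 q [-0.2  0.4  1.6 -0.   1.1 -0.2] F [ 0.   0.2 -1. ] w 36.4
scone top z [536.3  31.7 198. ]
```

View pics/w24.png

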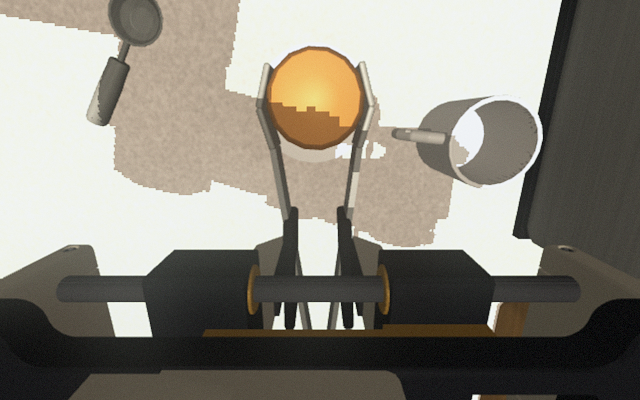

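View pics/s24c.png

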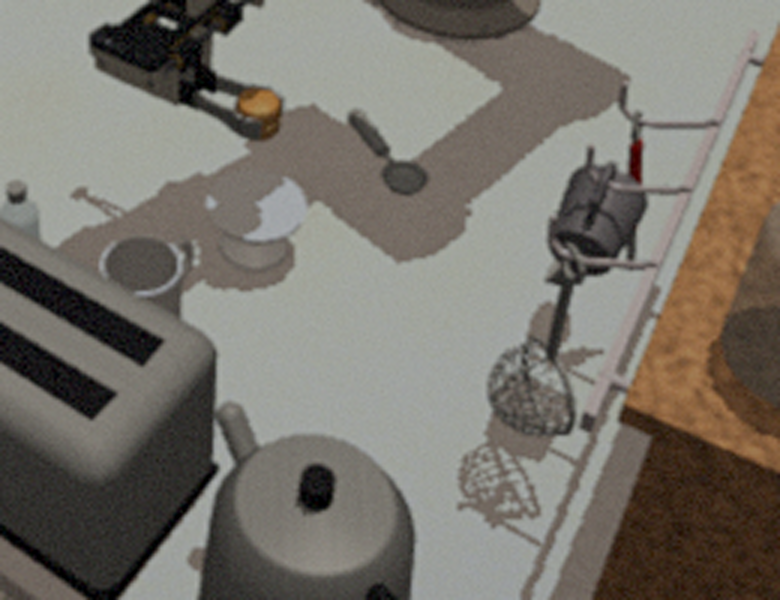

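```bash
cat > chk.py <<'E'
from h import *
import sys
np.set_printoptions(precision=1,suppress=True)
plan(); cs=bot.camera_model('scene'); n=sys.argv[1]
im,d=save('scene',n)
o=im[:,:,::-1].copy(); o=cv2.resize(o[250:350,400:500],None,fx=6,fy=6,interpolation=cv2.INTER_CUBIC)
for P in ([616.2,350,251],[616.2,350,192],[616.2,350,143],[616.2,350,101]):
    q=(proj(cs,P)[:2]-[400,250])*6+3; cv2.circle(o,tuple(int(x) for x in q),4,(0,0,255),-1)
cv2.imwrite(f'pics/{n}.png',o)
E
python3 chk.py s25
python3 -m handwheel '[[[0,0,0,0],[0,0,0,0],[0,0,0,0]]]'
python3 chk.py s26
python3 -m handwheel '[[[0,0,0,0],[0,0,0,0],[0,0,0,0],[0,0,0,0],[0,0,0,0],[0,0,0,0]]]'
python3 chk.py s27
python3 -c "
import cv2,numpy as np
cv2.imwrite('pics/s257.png',cv2.resize(np.hstack([cv2.imread(f'pics/s{k}.png')[:, 150:] for k in (25,26,27)]),None,fx=.58,fy=.58))"
```

```text
t 29.37 tcp [537.6 -54.3 130.2] xax [-0.  0. -1.] yhead 0.0 zhead -90.0 q [-0.2  0.4  1.6 -0.   1.1 -0.2] F [ 0.2  0.2 -2.1] w 36.2
time: 29.67
tool_pos: [537.9, -54.3, 130.7]
tcp_rot: [-1.336, 1.571, -2.907]
contact_force: [-0.6, -0.1, -1.7]
grip_width: 35.8
t 29.67 tcp [537.9 -54.3 130.7] xax [-0. -0. -1.] yhead -0.0 zhead -90.0 q [-0.2  0.4  1.6 -0.   1.1 -0.2] F [-0.6 -0.1 -1.7] w 35.8
time: 30.22
tool_pos: [537.9, -54.3, 130.8]
tcp_rot: [0.29, 1.571, -1.281]
contact_force: [-0.9, 0.9, -2.1]
grip_width: 36.1
t 30.22 tcp [537.9 -54.3 130.8] xax [ 0. -0. -1.] yhead 0.0 zhead -90.0 q [-0.2  0.4  1.6 -0.   1.1 -0.2] F [-0.9  0.9 -2.1] w 36.1
```

View pics/s257.png

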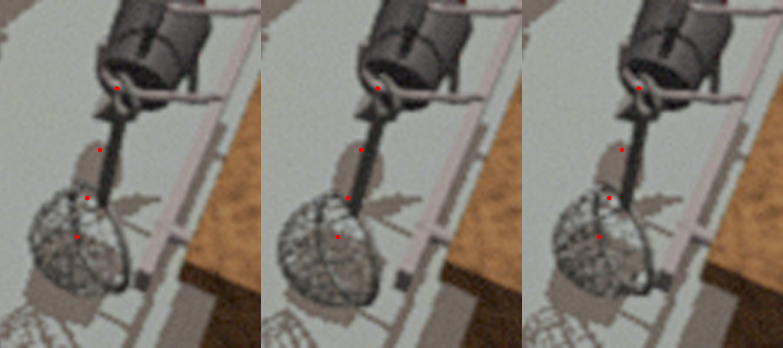

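```bash
for i in 1 2 3 4 5 6 7 8 9 ; do python3 -m handwheel '[[[0,0,0,0],[0,0,0,0],[0,0,0,0],[0,0,0,0],[0,0,0,0],[0,0,0,0],[0,0,0,0],[0,0,0,0]]]' >/dev/null; done
python3 chk.py s30
python3 -m handwheel '[[[0,0,0,0],[0,0,0,0],[0,0,0,0]]]' >/dev/null
python3 chk.py s31
python3 -m handwheel '[[[0,0,0,0],[0,0,0,0],[0,0,0,0]]]' >/dev/null
python3 chk.py s32
python3 -c "
import cv2,numpy as np
cv2.imwrite('pics/s302.png',cv2.resize(np.hstack([cv2.imread(f'pics/s{k}.png')[:, 150:] for k in (30,31,32)]),None,fx=.58,fy=.58))"
```

```text
t 36.27 tcp [537.9 -54.3 130.8] xax [ 0. -0. -1.] yhead 0.0 zhead -90.0 q [-0.2  0.4  1.6 -0.   1.1 -0.2] F [-0.2 -0.4 -1.4] w 36.2
t 36.57 tcp [537.9 -54.3 130.8] xax [-0. -0. -1.] yhead 0.0 zhead -90.0 q [-0.2  0.4  1.6 -0.   1.1 -0.2] F [ 0.4 -0.2 -1.9] w 36.0
t 36.87 tcp [537.9 -54.3 130.8] xax [ 0. -0. -1.] yhead -0.0 zhead -90.0 q [-0.2  0.4  1.6 -0.   1.1 -0.2] F [-0.3 -0.3 -0.8] w 36.3
```

View pics/s302.png

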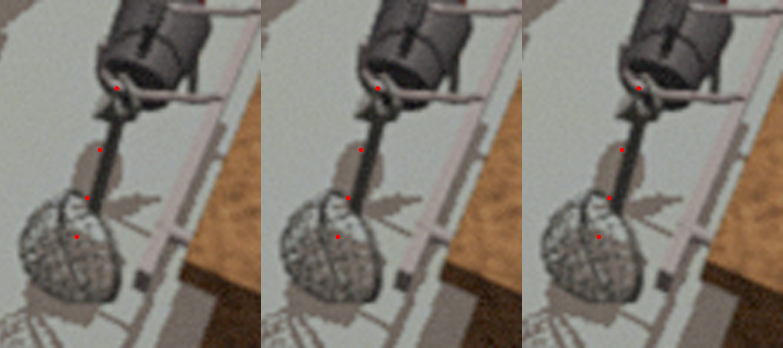

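```bash
for i in 1 2 3 4 5 6 7 8 9 10 11 12 13; do python3 -m handwheel '[[[0,0,0,0],[0,0,0,0],[0,0,0,0],[0,0,0,0],[0,0,0,0],[0,0,0,0],[0,0,0,0],[0,0,0,0]]]' >/dev/null; done
python3 chk.py s40
python3 -m handwheel '[[[0,0,0,0],[0,0,0,0],[0,0,0,0],[0,0,0,0]]]' >/dev/null
python3 chk.py s41
python3 - <<'E'
from h import *
np.set_printoptions(precision=1,suppress=True)
cs=bot.camera_model('scene')
a=np.hstack([cv2.imread(f'pics/s{k}.png')[:, 150:] for k in (40,41)])
cv2.imwrite('pics/s402.png',cv2.resize(a,None,fx=.85,fy=.85))
# handle line: dark pixels between ring and bowl with depth
z=np.load('/tmp/s41.npz');d=z['d']
q=proj(cs,[616,355,220])[:2]
P=[]
for v in range(265,320):
    for u in range(425,475):
        p=px(cs,u,v,d[v,u])
        if abs(p[0]-616)<14 and 330<p[1]<400 and 155<p[2]<235: P.append(p)
P=np.array(P); print(len(P)); c=P.mean(0); w=np.linalg.svd(P-c)[2][0]; print(c,w*np.sign(w[2]))
im,dd=save('wrist','w41')
hsv=cv2.cvtColor(im,cv2.COLOR_RGB2HSV); cm=bot.camera_model('wrist'); print('scone',px(cm,318,100,dd[100,318]))
E
```

```text
t 45.58 tcp [537.9 -54.3 130.8] xax [ 0. -0. -1.] yhead 0.0 zhead -90.0 q [-0.2  0.4  1.6 -0.   1.1 -0.2] F [ 0.2  0.2 -1.5] w 36.4
t 45.97 tcp [537.9 -54.3 130.8] xax [-0. -0. -1.] yhead -0.0 zhead -90.0 q [-0.2  0.4  1.6 -0.   1.1 -0.2] F [-0.3 -0.2 -1.7] w 36.3
107
[621.9 356.2 196.3] [ 0. -0.  1.]
scone [536.6  31.6 199.5]
```

View pics/s402.png

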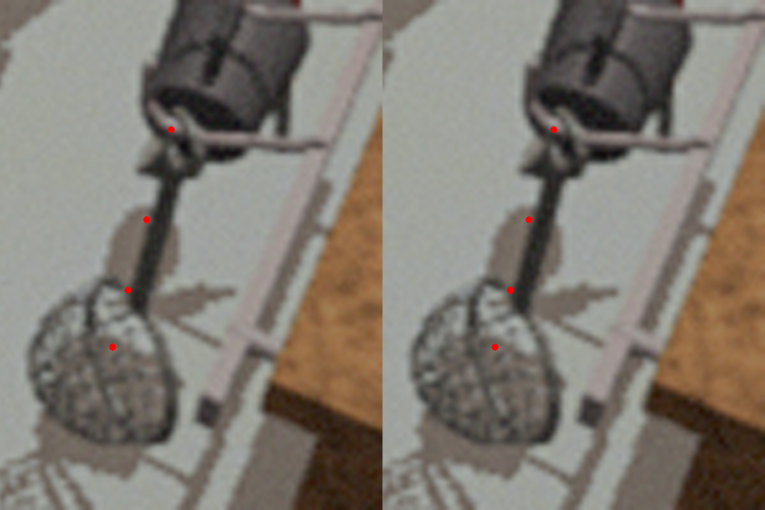

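Handle vertical (direction [0, 0, 1]) and the swing has died out. The scone is still held, so I hand in.

```bash
python3 -c "
from plant import bot
print(bot.close_job())"
```

```text
the job is handed in; nothing more can be done
None
```

The strainer hangs by its ring on the free hook, and the scone is held up in the steel tongs; I handed the job in at about 46 s.

**Strainer:** I lowered the ring over the upturned hook tip, tilted the handle down while the ring bore on the hook, then let go. It swung for a good while, so I waited until about 45 s. The handle then measured vertical, and two pictures 0.4 s apart showed no movement.

**Scone:** I closed the tongs on it at a pad width of 36 mm, where 37 mm was given. Its top went from about 96 mm to 199 mm above the table, so it is roughly 10 cm clear and steady.

**Other things:** In the last wide picture (at 29 s) the mug and shaker were standing; the tin was standing in the one before (at 25 s). I didn't check for them again before handing in. I never worked near the purple or red look-alikes.

**What failed or disagreed:**
- **Finger length:** the real fingertips sit about 37 mm short of the reported TCP. My first two closes on the strainer handle therefore shut above it without gripping. I measured the offset in the wrist and scene pictures and corrected for it.
- **Hook height:** two cameras placed the tip at 283–288 mm, but the close-up wrist view gave about 293 mm, and I used that.
- **Ring position:** the ring seems to have settled about 6 mm further towards the rail than the nominal seat.

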